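# Uncap reagent cassettes and load them into the keyed carrier

## Robot

A 6-joint arm with a two-finger parallel gripper is mounted at the origin on a cart in front of the work surface, level with it; the furniture and walls round the work are solid. World frame = base frame: x ahead of the robot, y to its left, z up, the work surface at z = 0. Lengths are in mm, angles in rad, forces in N, time in s.
With the tool pointing down it reaches from about 400 to 925 mm from the base axis. Payload 12.5 kg.
Tool frame: the origin (TCP) lies midway between the tips of the shut fingers; the grasp point (between the pads) lies 19 mm behind it; y points along the fingers, x is the direction in which the jaws open and shut, and the axes are right-handed (so a half turn about y gives the same grasp; the last joint's range is limited). The gripper opens to 95 mm and grips with 3 to 60 N. Pads are 20 mm wide; open, the fingers measure 119 mm over their backs; the gripper's body (75 mm by 180 mm) begins 59 mm behind the grasp point.
Start: joints at [1.174, 0.491, 1.559, -0, 1.092, -0.106], TCP at [179.182, 598.783, 214.661] pointing down, gripper open.
Joint ranges: [-3.1, 3.1], [-0.84, 2.19], [0.05, 2.79], [-1.13, 4.28], [0.06, 2.93], [-2.69, 2.69]. Speed limits (rad/s): [2.22, 2.22, 2.79, 3.14, 3.14, 3.14].

## Interface

Orientations are given as [roll, pitch, yaw] about the fixed x, y, z axes, in that order (R = Rz(yaw) Ry(pitch) Rx(roll)).
In Python, from cell import env, vision, job gives the robot as it stands.
- The arm moves only by the shell command python3 -m crank 'ROWS' [OPENING]. ROWS is JSON, a list of rows, each a list of 6 numbers: the shift along the tool's x, y, z in mm, then the turn, a rotation vector about the tool's x, y, z in degrees. In form: [[x, y, z, rx, ry, rz], ...]. A call has 1 to 5 rows; each row is the pose to reach, as a shift and turn from the pose measured when the call began, along the tool's axes at that moment; what a row does not reach only later rows make up. A row lasts 1/10 s, in which the tool goes at most 50 mm and 8.59 degrees, less where a joint would pass 70% of its speed; a pose out of reach is approached as far as the arm can. A call with a gripper value outside its range is refused whole. OPENING is the opening, from 0 (shut) to 1 (fully open), set as the call begins (- or left out, the last holds). The fingers move at their own pace and stop on an object; the grip force is fixed at half the most. Time passes only in rows, so rows that repeat a pose let the fingers close. It gives the time, the measured TCP pose, the force and the opening at its end, in the units of the state.
- env.state(): the state, without advancing time (a new reading comes with each control period).
- vision.read_camera(name): name is "scene" or "top" or "wrist"; returns (picture, depth): 420x560x3 uint8, blue, green, red; 420x560 float32, mm along the optical axis (not along the pixel's ray), 0 where there is no reading.
- vision.calibration(name): a dict with "vertical_fov" (degrees; the focal length in pixels is half the picture's height over the tangent of half this angle, whatever the lens; pixels are square), "cx", "cy" (the principal point, pixels), "dist" ([k1, k2, p1, p2, k3] as OpenCV has them; the pictures are not rectified), "pose" (4x4, takes a point from camera to world coordinates). Camera axes: x right, y down, z forward; pixel columns grow to the right and rows downward; lengths in mm; the calibration is good to about 2 mm. A picture is of the moment at which its call begins: read the wrist's pose just before it. calibration takes no time and is no camera call; for the wrist camera it gives the pose at the moment of the call.
- job.job_done(): hands the job in, once; it reports no verdict.
The state is a dict: "t": time; "joints": joint angles; "qvel": joint speeds; "tau": joint torques, N m; "eef_pos": TCP position; "tcp_rot": TCP orientation; "ft_force": force on the tool from outside, world axes, zero at the start; "moment": the same for the moment, N m; "opening": opening from 0.0 (shut) to 1.0 (fully open).
Only numpy, scipy, OpenCV 4.12 (cv2) and the standard library are available. Lean on these libraries where they do the work, as an engineer would, in place of code of your own. Each camera call takes 0.05 s, during which the arm holds its last target.

## Task

Get the four grey reagent cassettes on the bench ready for a run: take the loose white dust cap off every one that still wears one and stand it, open side down, in a well of its own in the cap rack, and turn each uncapped cassette so that its side ear matches the cutout and set it fully home in a pocket of the carrier plate, one to a pocket. Do not disturb the slide box, the bench timer or the swab jar.

Things in the scene. Friction and masses are not known exactly. Their poses are not given: they have to be found in the camera images.
- carrier: fixed grey keyed carrier plate, 152 x 152 mm, 16 mm thick, lying flat on the bench, with four equal pockets in a 2 x 2 grid, each 12 mm deep. Origin: centre of its underside, z up. All four pockets are cut the same way round: a cassette fits only when its x axis points along the carrier's x axis (same yaw) and its ear lies in the notch on the +y side of the pocket
- pocket_1 (a point): pocket 1 of the carrier: the point on the pocket floor (12 mm below the carrier's top face, 4 mm over the bench) where the origin of a fully seated cassette lies; axes as the carrier's. The opening has the cassette's outline, 2 mm wider on every side. Pockets 1 to 4 lie at (x, y) = (-38, -42), (-38, 34), (38, -42), (38, 34) mm in the carrier's frame. Any cassette may go in any pocket
- pocket_2 (a point): pocket 2 of the carrier: the point on the pocket floor (12 mm below the carrier's top face, 4 mm over the bench) where the origin of a fully seated cassette lies; axes as the carrier's. The opening has the cassette's outline, 2 mm wider on every side. Pockets 1 to 4 lie at (x, y) = (-38, -42), (-38, 34), (38, -42), (38, 34) mm in the carrier's frame. Any cassette may go in any pocket
- pocket_3 (a point): pocket 3 of the carrier: the point on the pocket floor (12 mm below the carrier's top face, 4 mm over the bench) where the origin of a fully seated cassette lies; axes as the carrier's. The opening has the cassette's outline, 2 mm wider on every side. Pockets 1 to 4 lie at (x, y) = (-38, -42), (-38, 34), (38, -42), (38, 34) mm in the carrier's frame. Any cassette may go in any pocket
- pocket_4 (a point): pocket 4 of the carrier: the point on the pocket floor (12 mm below the carrier's top face, 4 mm over the bench) where the origin of a fully seated cassette lies; axes as the carrier's. The opening has the cassette's outline, 2 mm wider on every side. Pockets 1 to 4 lie at (x, y) = (-38, -42), (-38, 34), (38, -42), (38, 34) mm in the carrier's frame. Any cassette may go in any pocket
- cap_rack: fixed grey cap rack, 180 x 48 mm, a row along its x axis of four square open wells 40 mm wide, 44 mm apart; floor 3 mm thick, walls 11 mm high from the bench. Origin: centre of its underside, z up
- well_1 (a point): centre of the floor of well 1 of the cap rack (3 mm over the bench, 8 mm below the wall tops); any cap may go in any well, one cap a well
- well_2 (a point): centre of the floor of well 2 of the cap rack (3 mm over the bench, 8 mm below the wall tops); any cap may go in any well, one cap a well
- well_3 (a point): centre of the floor of well 3 of the cap rack (3 mm over the bench, 8 mm below the wall tops); any cap may go in any well, one cap a well
- well_4 (a point): centre of the floor of well 4 of the cap rack (3 mm over the bench, 8 mm below the wall tops); any cap may go in any well, one cap a well
- cassette_1: loose grey reagent cassette 1, 90 g: block 60 mm along x, 32 mm along y, 34 mm high, with one ear on the +y side (x 14 to 26, y 16 to 24 mm, full height) that makes its outline one-way. Filling port on top, 18 mm across, 9 mm high, at x = -8 mm, y = 0, under the cap if there is one. Grip across the 32 mm, clear of the ear. Origin: centre of the block's underside, z up
- cassette_2: loose grey reagent cassette 2, 90 g: block 60 mm along x, 32 mm along y, 34 mm high, with one ear on the +y side (x 14 to 26, y 16 to 24 mm, full height) that makes its outline one-way. Filling port on top, 18 mm across, 9 mm high, at x = -8 mm, y = 0, under the cap if there is one. Grip across the 32 mm, clear of the ear. Origin: centre of the block's underside, z up
- cassette_3: loose grey reagent cassette 3, 90 g: block 60 mm along x, 32 mm along y, 34 mm high, with one ear on the +y side (x 14 to 26, y 16 to 24 mm, full height) that makes its outline one-way. Filling port on top, 18 mm across, 9 mm high, at x = -8 mm, y = 0, under the cap if there is one. Grip across the 32 mm, clear of the ear. Origin: centre of the block's underside, z up
- cassette_4: loose grey reagent cassette 4, 90 g: block 60 mm along x, 32 mm along y, 34 mm high, with one ear on the +y side (x 14 to 26, y 16 to 24 mm, full height) that makes its outline one-way. Filling port on top, 18 mm across, 9 mm high, at x = -8 mm, y = 0, under the cap if there is one. Grip across the 32 mm, clear of the ear. Origin: centre of the block's underside, z up
- dust_cap_1: loose white round dust cap of cassette 1 (may be absent: then its port is bare), 15 g, 30 mm across, 20 mm high: upper 10 mm solid, lower 10 mm a hollow skirt sitting loosely over the filling port, rim on the cassette's top face (34 mm above its origin). No thread: it lifts straight off. Origin: centre of its open lower rim, z up through its closed top
- dust_cap_2: loose white round dust cap of cassette 2 (may be absent: then its port is bare), 15 g, 30 mm across, 20 mm high: upper 10 mm solid, lower 10 mm a hollow skirt sitting loosely over the filling port, rim on the cassette's top face (34 mm above its origin). No thread: it lifts straight off. Origin: centre of its open lower rim, z up through its closed top
- dust_cap_3: loose white round dust cap of cassette 3 (may be absent: then its port is bare), 15 g, 30 mm across, 20 mm high: upper 10 mm solid, lower 10 mm a hollow skirt sitting loosely over the filling port, rim on the cassette's top face (34 mm above its origin). No thread: it lifts straight off. Origin: centre of its open lower rim, z up through its closed top
- dust_cap_4: loose white round dust cap of cassette 4 (may be absent: then its port is bare), 15 g, 30 mm across, 20 mm high: upper 10 mm solid, lower 10 mm a hollow skirt sitting loosely over the filling port, rim on the cassette's top face (34 mm above its origin). No thread: it lifts straight off. Origin: centre of its open lower rim, z up through its closed top
- slide_box: bystander: green slide box, 36 x 100 x 72 mm; leave it alone
- timer: bystander: white bench timer lying flat, 58 x 72 x 18 mm; leave it alone
- swab_jar: bystander: white jar with a broad beige lid, 82 mm across, 133 mm high; leave it alone

How it is judged:
By the outcome, as a careful person would: the job done as asked, in the order asked, and still so for the second after the job is handed in, with the robot touching nothing.
Of dust_cap_1, dust_cap_2, dust_cap_3, dust_cap_4 only 2 to 4 are there at a start; the rules pass over those that are not, and their reading is None.
At some moment in a run one of cassette_1, cassette_2, cassette_3, cassette_4 may be knocked a few centimetres aside while the robot is not near it.
It also fails if it takes over 210 s, if anything falls off the work surface, if the arm or the gripper's body presses on something with over 40 N, if the wrist force passes 120 N, or if a joint passes its speed limit or range.

## Working session

There is one attempt and no reset: what is moved stays moved. The work goes in short steps, Python scripts to look and compute and a shell command to move; the robot and the scene stay as the last step left them, time stands still between calls to the robot, and variables do not carry over. Pictures are saved under pics/ and viewed, and the job is handed in when it is done.

```bash
ls; mkdir -p pics; python3 - <<'E'
from cell import env,vision,job
import cv2
s=env.state();print(s)
for n in("scene","top","wrist"):
    c=vision.calibration(n);print(n,c)
    p,d=vision.read_camera(n);cv2.imwrite(f"pics/{n}0.png",p)
E
```

```text
pics
{'t': 0.0, 'joints': array([ 1.17439906e+00,  4.91598924e-01,  1.55946767e+00, -2.51197203e-05,
        1.09167145e+00, -1.05624618e-01]), 'qvel': array([ 0.00043444, -0.00047099, -0.00192483,  0.00039024, -0.0002378 ,
       -0.00173059]), 'tau': array([-1.72780328e-03, -6.12644577e+01, -2.58184826e+01,  6.91753719e-02,
        4.81513655e-02, -1.19894776e-04]), 'eef_pos': array([179.0863826 , 598.53692267, 214.03101217]), 'tcp_rot': array([-1.57069772e+00,  1.14135627e-03,  1.28003532e+00]), 'ft_force': array([ 0.52320541, -0.59806939,  0.00588685]), 'moment': array([ 0.09296594, -0.03365805, -0.03783121]), 'opening': 0.999192658301538}
scene {'vertical_fov': 42.28458516690998, 'cx': 269.2331461280936, 'cy': 211.85863537321734, 'dist': array([-0.18217832,  0.        ,  0.        ,  0.        ,  0.        ]), 'pose': array([[-8.52306441e-01, -2.87127148e-01,  4.37186153e-01,
        -2.41296145e+02],
       [-5.22515094e-01,  4.29870330e-01, -7.36335165e-01,
         1.40114059e+03],
       [ 2.34884601e-02, -8.56019568e-01, -5.16409520e-01,
         1.05540083e+03],
       [ 0
[... 420 characters left out ...]
44e+00],
       [ 6.86718224e-03, -9.54938595e-02, -9.95406331e-01,
         1.39097518e+03],
       [ 0.00000000e+00,  0.00000000e+00,  0.00000000e+00,
         1.00000000e+00]])}
wrist {'vertical_fov': 66.66087831333763, 'cx': 278.73515210051335, 'cy': 208.4276830729453, 'dist': array([0.00054854, 0.        , 0.        , 0.        , 0.        ]), 'pose': array([[ 2.86592658e-01,  9.17254645e-01,  2.76601816e-01,
         9.96707494e+01],
       [ 9.58051727e-01, -2.74014536e-01, -8.39816807e-02,
         6.22293367e+02],
       [-1.23966841e-03,  2.89067381e-01, -9.57307951e-01,
         3.85430285e+02],
       [ 0.00000000e+00,  0.00000000e+00,  0.00000000e+00,
         1.00000000e+00]])}
```

View pics/top0.png

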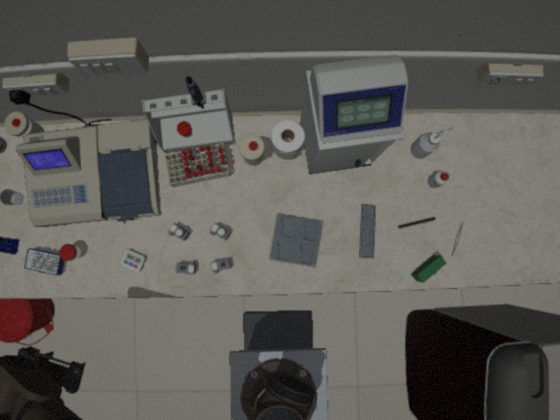

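View pics/scene0.png

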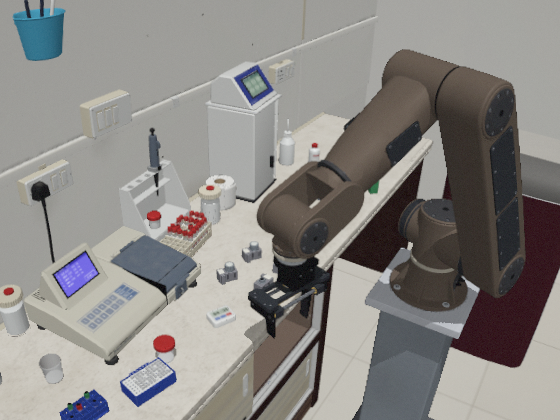

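View pics/wrist0.png

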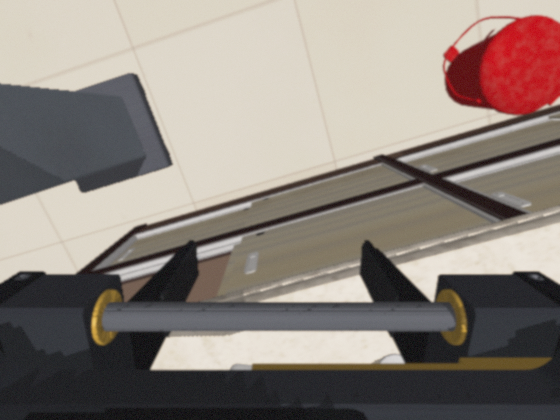

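```bash
python3 - <<'E'
import cv2
p=cv2.imread("pics/top0.png")
cv2.imwrite("pics/topz0.png",cv2.convertScaleAbs(cv2.resize(p[195:295,110:250],None,fx=5.6,fy=5.6,interpolation=cv2.INTER_CUBIC),alpha=1.6))
cv2.imwrite("pics/topz1.png",cv2.convertScaleAbs(cv2.resize(p[195:295,255:395],None,fx=5.6,fy=5.6,interpolation=cv2.INTER_CUBIC),alpha=1.6))
E
```

```text
(no output)
```

View pics/topz0.png

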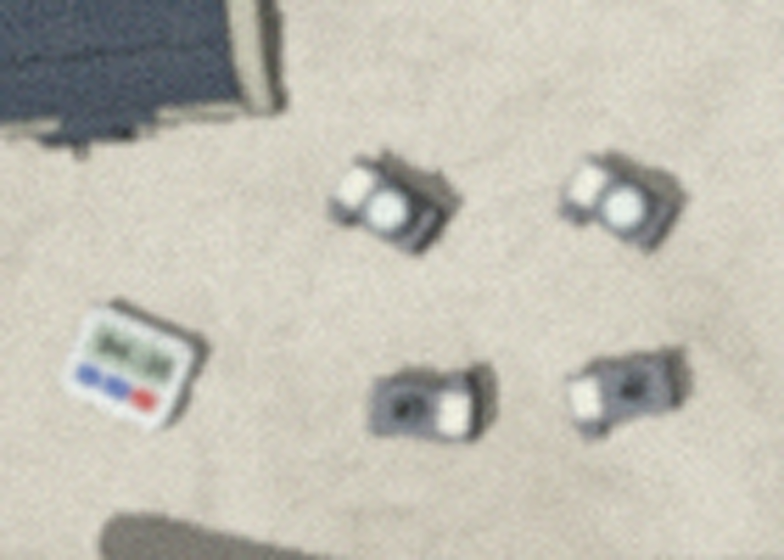

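View pics/topz1.png

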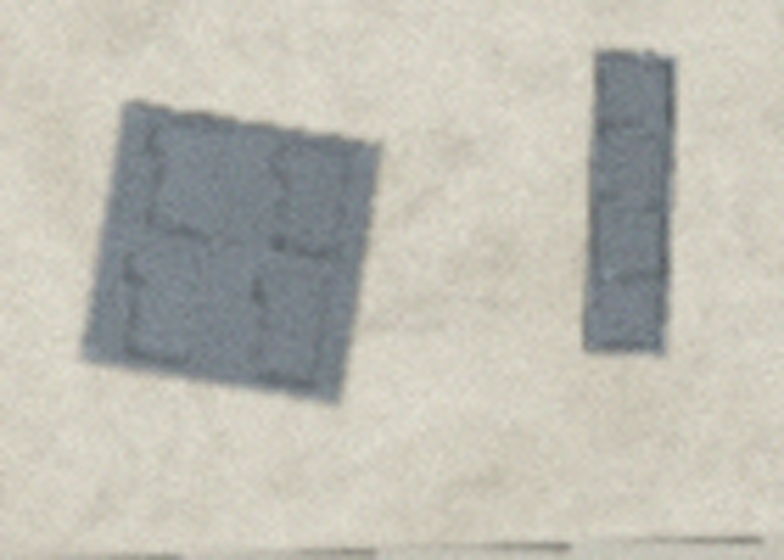

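```bash
cat > h.py <<'E'
from cell import env,vision,job
import numpy as np, cv2
from scipy.spatial.transform import Rotation as R
def K(c):
    f=210/np.tan(np.radians(c['vertical_fov']/2))
    return np.array([[f,0,c['cx']],[0,f,c['cy']],[0,0,1.]])
def ray(c,uv,z):
    uv=np.asarray(uv,float).reshape(-1,1,2)
    n=cv2.undistortPoints(uv,K(c),c['dist'])[:,0]
    d=np.c_[n,np.ones(len(n))]@c['pose'][:3,:3].T
    o=c['pose'][:3,3]; t=(z-o[2])/d[:,2]
    return (o+d*t[:,None])
def proj(c,P):
    P=np.asarray(P,float).reshape(-1,3); T=np.linalg.inv(c['pose'])
    r=cv2.Rodrigues(T[:3,:3])[0]
    return cv2.projectPoints(P,r,T[:3,3],K(c),c['dist'])[0][:,0]
def go(x,y,z,yaw=None):
    """print shift/turn rows numbers to reach TCP pose, yaw deg of tool x, tool down"""
    s=env.state(); M=R.from_euler('xyz',s['tcp_rot'])
    cur=np.degrees(s['tcp_rot'][2])
    if yaw is None: yaw=cur
    T=R.from_euler('xyz',[-90,0,yaw],degrees=True)
    d=M.inv().apply(np.array([x,y,z])-s['eef_pos']); v=(M.inv()*T).as_rotvec(degrees=True)
    print('shift',d.round(1),'turn',v.round(1),'| at',s['eef_pos'].round(1),'yaw %.1f'%cur,'j1,6',s['joints'][[0,5]].round(2),'t',round(s['t'],2))
def shot(n,name):
    c=vision.calibration(n);p,d=vision.read_camera(n);cv2.imwrite(f"pics/{name}.png",p);return c,p,d
E
python3 - <<'E'
from h import *
c=vision.calibration('top')
def z0(a):return [(110+x/5.6,195+y/5.6) for x,y in a]
def z1(a):return [(255+x/5.6,195+y/5.6) for x,y in a]
print('caps',ray(c,z0([(388,210),(625,208)]),54).round(0))
print('ports',ray(c,z0([(405,407),(632,387)]),43).round(0))
print('labels',ray(c,z0([(357,187),(587,187),(455,414),(585,397)]),34).round(0))
print('carrier',ray(c,z1([(127,100),(380,145),(340,403),(83,358)]),16).round(0))
print('rack',ray(c,z1([(597,50),(675,57),(665,353),(585,350)]),11).round(0))
print('bystanders',ray(c,[(252,148),(288,138)],133).round(0),ray(c,z0([(130,365)]),18).round(0),ray(c,[(430,267)],72).round(0))
go(520,-100,260,90)
E
```

```text
caps [[546. 307.  54.]
 [543. 170.  54.]]
ports [[433. 301.  43.]
 [441. 169.  43.]]
labels [[561. 330.  34.]
 [557. 195.  34.]
 [428. 274.  34.]
 [436. 198.  34.]]
carrier [[ 604.  -12.   16.]
 [ 574. -160.   16.]
 [ 423. -131.   16.]
 [ 453.   18.   16.]]
rack [[ 627. -293.   11.]
 [ 622. -340.   11.]
 [ 446. -326.   11.]
 [ 449. -278.   11.]]
bystanders [[796.  63. 133.]
 [825. -49. 133.]] [[460. 471.  18.]] [[ 412. -493.   72.]]
shift [-571.6  -45.4 -526.9] turn [ -0.  -16.7  -0. ] | at [179.1 598.6 214.2] yaw 73.3 j1,6 [ 1.17 -0.11] t 0.15
```

```bash
python3 - <<'E'
from h import *
go(575,240,250,90)
E
```

```text
shift [-230.1  -35.6 -482.1] turn [ -0.  -16.7  -0. ] | at [179.1 598.6 214.2] yaw 73.3 j1,6 [ 1.17 -0.11] t 0.15
```

```bash
python3 -m crank '[[-20,-3,-40,0,-3,0],[-40,-6,-80,0,-6,0],[-60,-9,-120,0,-9,0],[-80,-12,-160,0,-12,0],[-100,-15,-200,0,-16.7,0]]' 1; python3 - <<'E'
from h import *
go(575,240,250,90)
E
```

```text
t: 0.65
eef_pos: [343.0, 444.1, 229.3]
tcp_rot: [-1.57, 0.001, 1.574]
ft_force: [0.7, -0.6, 0.4]
opening: 1.0
shift [-204.8  -20.6 -231.3] turn [-0.   0.2 -0.1] | at [343.  444.1 229.3] yaw 90.2 j1,6 [ 0.8  -0.78] t 0.65
```

```bash
python3 -m crank '[[-34,-4,-38,0,0,0],[-68,-8,-76,0,0,0],[-102,-12,-115,0,0,0],[-136,-16,-154,0,0,0],[-168,-18,-190,0,0,0]]'; python3 -m crank '[[-20,0,-22,0,0,0],[-39,-3,-43,0,0,0],[-39,-3,-43,0,0,0]]'; python3 - <<'E'
from h import *
go(575,240,250,90)
shot('wrist','w1')
E
```

```text
t: 1.15
eef_pos: [530.5, 279.0, 247.3]
tcp_rot: [-1.57, 0.001, 1.574]
ft_force: [0.6, 1.3, -0.2]
opening: 1.001
t: 1.45
eef_pos: [575.7, 237.8, 250.0]
tcp_rot: [-1.571, 0.001, 1.571]
ft_force: [-0.6, 0.4, 0.4]
opening: 1.001
shift [ 2.2 -0.   0.7] turn [-0.  -0.  -0.1] | at [575.7 237.8 250. ] yaw 90.0 j1,6 [ 0.29 -1.28] t 1.45
```

View pics/w1.png

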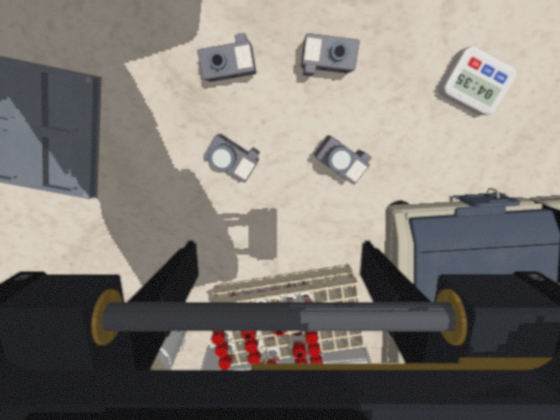

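```bash
python3 - <<'E'
import cv2,numpy as np
p=cv2.imread('pics/w1.png')
t=[cv2.resize(p[y-35:y+35,x-45:x+45],None,fx=4.4,fy=4.2,interpolation=cv2.INTER_CUBIC) for x,y in((228,60),(330,52),(232,158),(342,159))]
cv2.imwrite('pics/w1z.png',np.vstack([np.hstack(t[:2]),np.hstack(t[2:])]))
E
```

```text
(no output)
```

View pics/w1z.png

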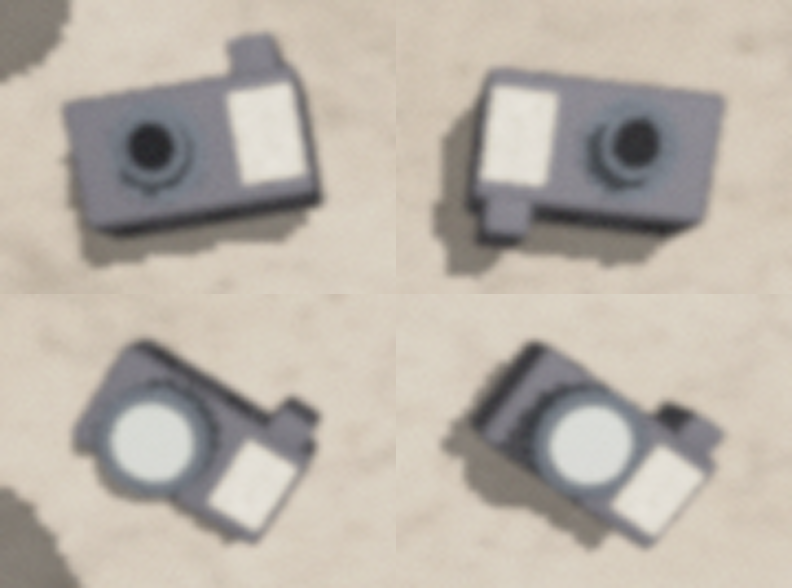

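```bash
cat >> h.py <<'E'
def blobs(p,lo,hi,win,amin=40):
    """bright blobs: returns list of (kind,center,area,rect)"""
    x0,y0,x1,y1=win
    g=p[y0:y1,x0:x1].astype(int)
    m=cv2.inRange(p[y0:y1,x0:x1],np.array(lo),np.array(hi))
    n,l,s,c=cv2.connectedComponentsWithStats(m)
    out=[]
    for i in range(1,n):
        if s[i,4]<amin: continue
        cn=cv2.findContours((l==i).astype(np.uint8),cv2.RETR_EXTERNAL,cv2.CHAIN_APPROX_NONE)[0][0]
        r=cv2.minAreaRect(cn)
        col=p[y0:y1,x0:x1][l==i].mean(0)
        out.append((c[i]+[x0,y0],s[i,4],((r[0][0]+x0,r[0][1]+y0),r[1],r[2]),col.round(0)))
    return out
E
python3 - <<'E'
from h import *
p=cv2.imread('pics/w1.png'); c=vision.calibration('wrist')
for x,y in((222,158),(244,169),(341,159),(355,170),(242,57),(314,50),(217,61),(338,52),(225,70),(350,60),(200,100)): print((x,y),p[y,x])
E
```

```text
(222, 158) [214 219 218]
(244, 169) [209 220 224]
(341, 159) [214 219 216]
(355, 170) [214 223 228]
(242, 57) [214 223 227]
(314, 50) [212 221 225]
(217, 61) [46 43 44]
(338, 52) [56 52 50]
(225, 70) [136 127 124]
(350, 60) [144 137 138]
(200, 100) [173 186 199]
```

```bash
python3 - <<'E'
from h import *
p=cv2.imread('pics/w1.png'); c=vision.calibration('wrist')
for b in blobs(p,(200,205,205),(255,255,255),(190,20,380,190)):
    capm=b[3][2]-b[3][0]<6
    w=ray(c,b[0],54 if capm else 34)[0]; 
    box=cv2.boxPoints(b[2]); wb=ray(c,box,34)
    print('cap' if capm else 'label',b[0].round(1),b[1],b[3],w.round(1), '' if capm else (wb[1]-wb[0]).round(1), '' if capm else (wb[2]-wb[1]).round(1))
for b in blobs(p,(0,0,0),(75,75,75),(190,20,380,100),15): print('port',b[0].round(1),b[1],ray(c,b[0],43)[0].round(1))
E
```

```text
label [312.7  48.9] 255 [212. 221. 225.] [424.7 276.   34. ] [-20.3   2.7   0. ] [ 1.7 13.7  0. ]
label [243.2  56.1] 259 [211. 221. 225.] [432.  199.3  34. ] [-2.1 14.   0. ] [20.5  3.2 -0. ]
cap [221.2 157.8] 204 [211. 216. 215.] [541.5 172.9  54. ]  
cap [340.9 159.5] 213 [213. 218. 216.] [543.4 310.1  54. ]  
label [244.  168.1] 187 [211. 221. 225.] [556.8 196.4  34. ] [-16.7  11.    0. ] [ 7.4 11.7  0. ]
label [356.2 170.2] 182 [211. 221. 225.] [559.2 333.4  34. ] [-16.   11.6   0. ] [ 8.3 11.   0. ]
port [339.2  50.7] 73 [428.  303.7  43. ]
port [216.9  59.6] 77 [436.9 171.5  43. ]
port [332.5  69.3] 88 [446.5 297.5  43. ]
port [231.   76.1] 108 [453.4 186.2  43. ]
port [306.9  73.5] 15 [450.7 269.6  43. ]
```

```bash
python3 - <<'E'
from h import *
go(541.5,173,44,90)
E
```

```text
shift [-65.8 206.   32.7] turn [-0.   0.  -0.1] | at [574.3 239.  249.9] yaw 90.0 j1,6 [ 0.29 -1.28] t 1.5
```

```bash
python3 -m crank '[[-22,40,11,0,0,0],[-44,80,22,0,0,0],[-66,120,32.7,0,0,0],[-66,150,32.7,0,0,0],[-66,170,32.7,0,0,0]]' 1;  python3 - <<'E'
from h import *
go(541.5,173,44,90)
E
```

```text
t: 2.0
eef_pos: [539.8, 173.0, 78.1]
tcp_rot: [-1.568, 0.001, 1.572]
ft_force: [1.5, 0.5, -0.3]
opening: 0.998
shift [ 0.  34.1 -1.8] turn [-0.2  0.1 -0.1] | at [539.8 173.   78.1] yaw 90.1 j1,6 [ 0.19 -1.38] t 2.0
```

```bash
python3 -m crank '[[0,17,-1,0,0,0],[0,30,-1.8,0,0,0],[0,34,-1.8,0,0,0],[0,34,-1.8,0,0,0]]' 1; python3 -m crank '[[0,0,0,0,0,0],[0,0,0,0,0,0],[0,0,0,0,0,0],[0,0,0,0,0,0],[0,0,0,0,0,0]]' 0.25;python3 -m crank '[[0,0,0,0,0,0],[0,0,0,0,0,0]]' ; python3 - <<'E'
from h import *
go(541.5,173,44,90)
shot('wrist','w2')
E
```

```text
t: 2.4
eef_pos: [541.2, 173.3, 44.0]
tcp_rot: [-1.567, 0.001, 1.572]
ft_force: [0.3, -0.6, 0.5]
opening: 0.999
t: 2.9
eef_pos: [541.3, 173.3, 44.2]
tcp_rot: [-1.567, 0.001, 1.572]
ft_force: [-0.3, 0.1, 0.0]
opening: 0.638
t: 3.1
eef_pos: [541.3, 173.3, 44.2]
tcp_rot: [-1.567, 0.001, 1.572]
ft_force: [0.6, -0.3, 0.0]
opening: 0.465
shift [-0.3  0.2 -0.2] turn [-0.2  0.1 -0.1] | at [541.3 173.3  44.2] yaw 90.1 j1,6 [ 0.19 -1.38] t 3.1
```

View pics/w2.png

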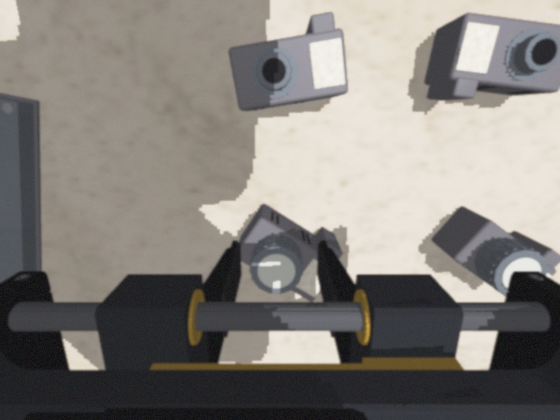

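```bash
python3 -m crank '[[0,0,0,0,0,0],[0,0,0,0,0,0],[0,0,0,0,0,0],[0,0,0,0,0,0],[0,0,0,0,0,0]]' 0; python3 -m crank '[[0,-10,0,0,0,0],[0,-25,0,0,0,0],[0,-45,0,0,0,0],[0,-75,0,0,0,0],[0,-110,0,0,0,0]]'; python3 - <<'E'
from h import *
print(env.state()['opening']*95)
shot('wrist','w3')
E
```

```text
t: 3.65
eef_pos: [541.3, 173.3, 44.2]
tcp_rot: [-1.567, 0.001, 1.572]
ft_force: [-0.6, 0.2, -0.2]
opening: 0.306
t: 4.15
eef_pos: [541.2, 173.4, 155.4]
tcp_rot: [-1.566, 0.002, 1.572]
ft_force: [-0.1, 0.2, 0.4]
opening: 0.306
29.108193800915885
```

View pics/w3.png

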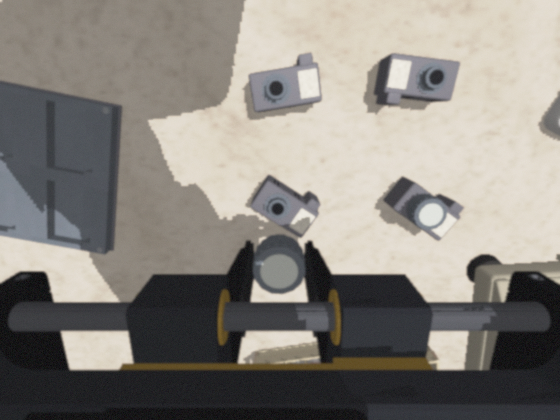

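```bash
python3 - <<'E'
from h import *
go(600,-71,240,90)
E
```

```text
shift [-245.   -78.6  -56.5] turn [0.2 0.1 0. ] | at [543.4 173.9 161.2] yaw 90.1 j1,6 [ 0.19 -1.38] t 4.2
```

```bash
python3 -m crank '[[-35,-30,-10,0,0,0],[-75,-50,-20,0,0,0],[-115,-60,-30,0,0,0],[-155,-70,-40,0,0,0],[-195,-78,-50,0,0,0]]'; python3 -m crank '[[-30,0,-8,0,0,0],[-45,0,-8,0,0,0],[-50,0,-8,0,0,0],[-50,0,-8,0,0,0]]';python3 - <<'E'
from h import *
go(600,-71,240,90)
shot('wrist','w4')
E
```

```text
t: 4.7
eef_pos: [593.6, -22.7, 240.9]
tcp_rot: [-1.575, 0.0, 1.572]
ft_force: [1.5, 0.8, -0.0]
opening: 0.305
t: 5.1
eef_pos: [601.2, -72.3, 240.9]
tcp_rot: [-1.575, -0.0, 1.572]
ft_force: [-0.5, 0.7, -0.0]
opening: 0.308
shift [1.3 0.9 1.2] turn [0.2 0.1 0. ] | at [601.2 -72.3 240.9] yaw 90.1 j1,6 [-0.23 -1.8 ] t 5.1
```

View pics/w4.png

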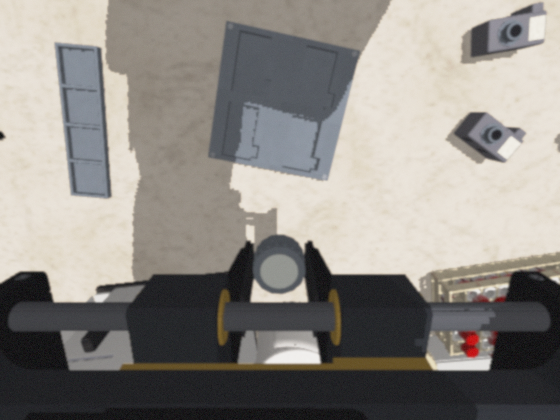

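```bash
python3 - <<'E'
import cv2
p=cv2.imread('pics/w4.png')
z=cv2.resize(p[10:190,195:370],None,fx=3.3,fy=3.3,interpolation=cv2.INTER_CUBIC)
z=cv2.convertScaleAbs(z,alpha=1.4)
cv2.imwrite('pics/w4c.png',z)
cv2.imwrite('pics/w4r.png',cv2.convertScaleAbs(cv2.resize(p[35:205,45:120],None,fx=3.4,fy=3.4,interpolation=cv2.INTER_CUBIC),alpha=1.3))
E
```

```text
(no output)
```

View pics/w4c.png

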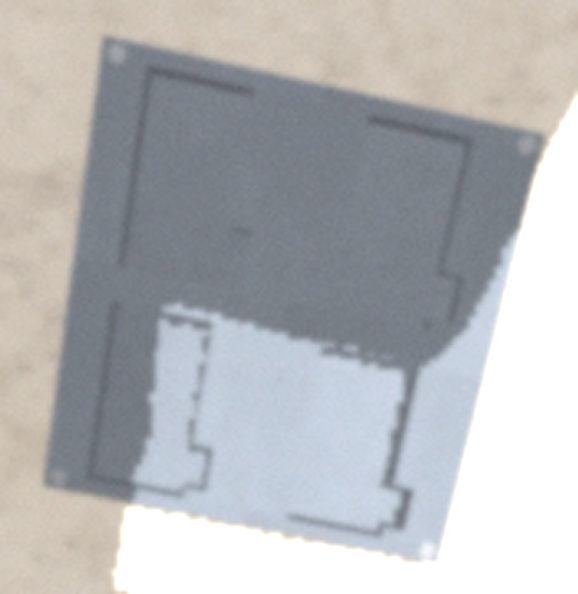

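View pics/w4r.png

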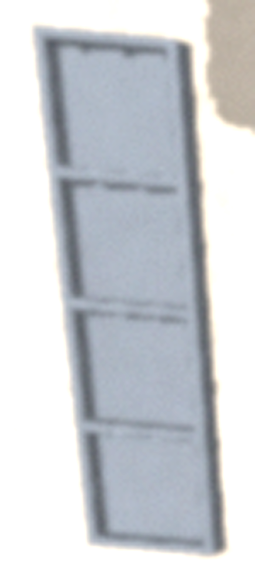

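```bash
python3 - <<'E'
from h import *
c=vision.calibration('wrist')
S=lambda a:[(195-.35+x/3.3,10-.35+y/3.3) for x,y in a]
s=ray(c,S([(117,53),(526,146),(427,551),(57,478)]),16); print(s.round(1),s.mean(0))
k=ray(c,S([(105,38),(544,134),(436,560),(45,485)]),16); print(k.round(1),k.mean(0))
for q in(s,k):
    ex=(q[3]-q[0])+(q[2]-q[1]); ey=(q[1]-q[0])+(q[2]-q[3]); print('yaw',np.degrees(np.arctan2(ex[1],ex[0])),np.degrees(np.arctan2(-ey[0],ey[1])),np.linalg.norm(ex)/2,np.linalg.norm(ey)/2)
r=ray(c,[(45-.35+x/3.4,35-.35+y/3.4) for x,y in [(37,28),(188,40),(224,550),(92,543)]],[11]); print(r.round(1),r.mean(0))
i=ray(c,[(45-.35+x/3.4,35-.35+y/3.4) for x,y in [(52,48),(165,50),(205,538),(98,540)]],[11]); print(i.round(1),i.mean(0))
E
```

```text
[[ 428.3 -125.6   16. ]
 [ 456.3   13.1   16. ]
 [ 597.   -14.7   16. ]
 [ 569.6 -154.1   16. ]] [512.82019792 -70.32309865  16.        ]
[[ 423.9 -129.4   16. ]
 [ 452.6   18.9   16. ]
 [ 600.5  -11.1   16. ]
 [ 572.2 -158.7   16. ]] [512.30171783 -70.06943155  16.        ]
yaw -11.26353101525008 -11.266536590712683 143.75820209660483 141.80118023819472
yaw -11.315195728987247 -10.893067916185622 151.0616817476808 150.74327840576018
[[ 445.  -324.7   11. ]
 [ 448.4 -275.    11. ]
 [ 624.7 -289.9   11. ]
 [ 622.  -339.7   11. ]] [ 535.01274691 -307.34483349   11.        ]
[[ 451.  -320.9   11. ]
 [ 451.5 -283.2   11. ]
 [ 619.9 -296.4   11. ]
 [ 620.8 -337.2   11. ]] [ 535.81027025 -309.44557777   11.        ]
```

```bash
python3 - <<'E'
from h import *
c=vision.calibration('wrist');s=env.state()
print(ray(c,[(279,269)],s['eef_pos'][2]+10)-s['eef_pos'])
go(557.3,-310.2,60,85.2)
E
```

```text
[[ 1.16699425  0.17333343 10.        ]]
shift [-238.4  180.7   45.2] turn [0.2 4.9 0. ] | at [601.3 -71.7 240.9] yaw 90.1 j1,6 [-0.23 -1.8 ] t 5.15
```

```bash
python3 -m crank '[[-45,10,9,0,1,0],[-90,25,18,0,2,0],[-135,50,27,0,3,0],[-180,80,36,0,4,0],[-220,110,42,0,4.9,0]]'; python3 - <<'E'
from h import *
go(557,-310,30,85.2)
E
```

```text
t: 5.65
eef_pos: [561.1, -285.9, 134.7]
tcp_rot: [-1.576, -0.0, 1.488]
ft_force: [0.6, -0.6, 0.5]
opening: 0.306
shift [-24.4 104.6   2.6] turn [0.3 0.1 0. ] | at [ 561.1 -285.9  134.7] yaw 85.3 j1,6 [-0.58 -2.07] t 5.65
```

```bash
python3 -m crank '[[-15,25,2,0,0,0],[-24,60,2.6,0.3,0,0],[-24.4,95,2.6,0.3,0,0],[-24.4,104.6,2.6,0.3,0,0],[-24.4,104.6,2.6,0.3,0,0]]'; python3 - <<'E'
from h import *
go(557,-310,15,85.2)
shot('wrist','w5')
E
```

```text
t: 6.15
eef_pos: [556.9, -308.6, 29.2]
tcp_rot: [-1.568, -0.002, 1.489]
ft_force: [0.9, -0.2, 0.3]
opening: 0.303
shift [-1.4 14.2 -0.2] turn [-0.1  0.1  0.1] | at [ 556.9 -308.6   29.2] yaw 85.3 j1,6 [-0.61 -2.1 ] t 6.15
```

View pics/w5.png

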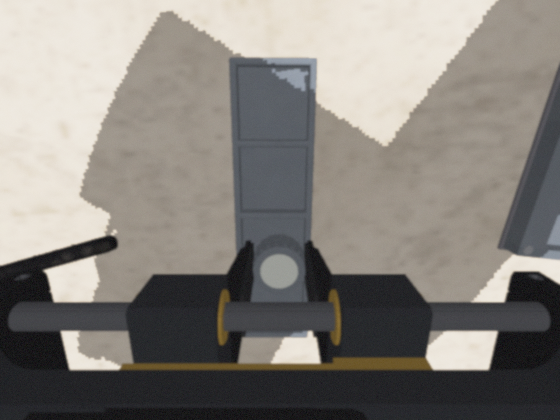

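```bash
python3 -m crank '[[-1,8,0,0,0,0],[-1.4,14,0,0,0,0],[-1.4,14.5,0,0,0,0],[-1.4,14.5,0,0,0,0]]'; python3 -m crank '[[0,0,0,0,0,0],[0,0,0,0,0,0],[0,0,0,0,0,0],[0,0,0,0,0,0]]' 0.6;python3 -m crank '[[0,-15,0,0,0,0],[0,-40,0,0,0,0],[0,-80,0,0,0,0],[0,-120,0,0,0,0],[0,-170,0,0,0,0]]' 1; python3 - <<'E'
from h import *
shot('wrist','w6')
go(575,240,240,90)
E
```

```text
t: 6.6
eef_pos: [557.5, -310.5, 16.4]
tcp_rot: [-1.571, -0.0, 1.489]
ft_force: [0.5, 0.3, 0.0]
opening: 0.304
t: 7.0
eef_pos: [557.6, -310.6, 16.6]
tcp_rot: [-1.571, -0.0, 1.489]
ft_force: [-0.1, -1.0, -0.4]
opening: 0.574
t: 7.5
eef_pos: [556.9, -310.2, 188.4]
tcp_rot: [-1.57, -0.001, 1.489]
ft_force: [0.5, -0.7, 0.7]
opening: 0.959
shift [551.1 -45.5  28.9] turn [ 0.5 -4.7 -0.3] | at [ 559.5 -311.8  197.7] yaw 85.3 j1,6 [-0.61 -2.1 ] t 7.55
```

View pics/w6.png

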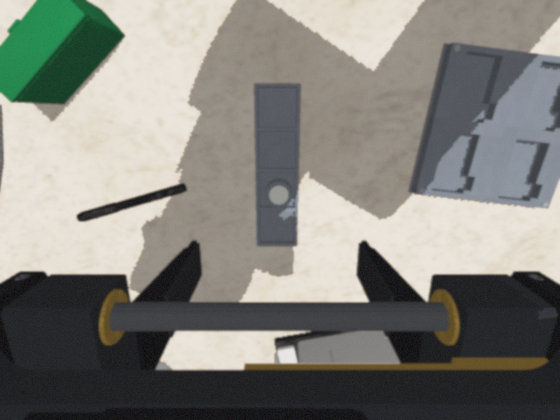

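```bash
python3 -m crank '[[45,-10,2,0,-1,0],[90,-20,5,0,-2,0],[135,-30,7,0,-3,0],[180,-40,9,0,-4,0],[225,-45,11,0,-4.7,0]]';python3 -m crank '[[45,0,2,0,0,0],[90,0,4,0,0,0],[135,0,6,0,0,0],[180,0,8,0,0,0],[225,0,10,0,0,0]]'; python3 - <<'E'
from h import *
go(575,240,240,90)
E
```

```text
t: 8.05
eef_pos: [566.2, -84.8, 243.3]
tcp_rot: [-1.582, 0.007, 1.572]
ft_force: [-0.0, 0.5, 0.6]
opening: 0.997
t: 8.55
eef_pos: [555.5, 142.1, 242.8]
tcp_rot: [-1.583, 0.007, 1.572]
ft_force: [0.6, -0.0, 0.0]
opening: 1.001
shift [ 97.9   2.4 -19.6] turn [ 0.7  0.1 -0.4] | at [555.5 142.1 242.8] yaw 90.1 j1,6 [ 0.14 -1.43] t 8.55
```

```bash
python3 -m crank '[[33,0,-10,0.7,0,-0.4],[66,2,-20,0.7,0,-0.4],[98,2,-20,0.7,0,-0.4],[98,2,-20,0.7,0,-0.4]]'; python3 - <<'E'
from h import *
c,p,d=shot('wrist','w7')
for b in blobs(p,(200,205,205),(255,255,255),(150,0,420,200)):
    capm=b[3][2]-b[3][0]<6
    print('cap' if capm else 'label',b[0].round(1),b[1],b[3],ray(c,b[0],54 if capm else 34)[0].round(1))
go(543.4,310,44,90)
E
```

```text
t: 8.95
eef_pos: [575.0, 243.2, 240.9]
tcp_rot: [-1.572, -0.001, 1.575]
ft_force: [0.5, -0.4, -0.1]
opening: 1.0
label [308.5  48. ] 276 [211. 221. 225.] [426.3 274.7  34. ]
label [237.3  55. ] 268 [211. 221. 225.] [433.5 198.1  34. ]
cap [337.2 161.4] 220 [213. 217. 216.] [544.9 308.9  54. ]
label [238.4 169.8] 196 [210. 220. 224.] [558.4 195.2  34. ]
label [352.8 172.3] 188 [211. 221. 225.] [560.9 332.   34. ]
shift [ 68.6 196.9  31.4] turn [0.  0.2 0. ] | at [575.  241.4 240.9] yaw 90.2 j1,6 [ 0.29 -1.28] t 9.0
```

View pics/w7.png

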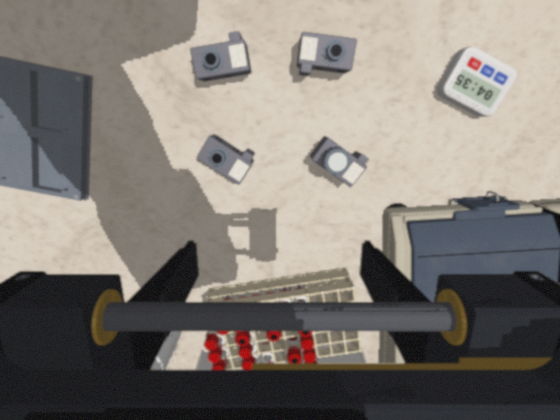

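```bash
python3 - <<'E'
from h import *
c=vision.calibration('wrist');p,d=vision.read_camera('wrist')
k=K(c)
for u,v in((390,210),(400,202),(415,215),(420,250),(392,240),(460,205)):
    z=d[v,u]; P=c['pose'][:3,:3]@(np.array([(u-c['cx'])/k[0,0],(v-c['cy'])/k[1,1],1])*z)+c['pose'][:3,3]; print(u,v,P.round(0))
E
```

```text
390 210 [604. 375.  46.]
400 202 [607. 404.  -0.]
415 215 [604. 397.  66.]
420 250 [633. 393.  98.]
392 240 [634. 373.  68.]
460 205 [598. 459.  44.]
```

```bash
python3 -m crank '[[23,40,10,0,0,0],[46,80,20,0,0,0],[68,120,31,0,0,0],[68,145,31,0,0,0],[68,160,31,0,0,0]]' 1;  python3 - <<'E'
from h import *
go(544,309.5,44,90)
E
```

```text
t: 9.55
eef_pos: [543.3, 307.3, 79.4]
tcp_rot: [-1.569, 0.001, 1.573]
ft_force: [0.1, -0.6, 0.5]
opening: 0.998
shift [ 2.3 35.4 -0.7] turn [-0.1  0.1 -0. ] | at [543.3 307.3  79.4] yaw 90.1 j1,6 [ 0.41 -1.16] t 9.55
```

```bash
python3 -m crank '[[2,17,-0.7,0,0,0],[2.3,30,-0.7,0,0,0],[2.3,35.4,-0.7,0,0,0],[2.3,35.4,-0.7,0,0,0]]' 0.8; python3 -m crank '[[0,0,0,0,0,0],[0,0,0,0,0,0],[0,0,0,0,0,0],[0,0,0,0,0,0],[0,0,0,0,0,0]]' 0;python3 -m crank '[[0,0,0,0,0,0],[0,0,0,0,0,0],[0,0,0,0,0,0],[0,0,0,0,0,0],[0,0,0,0,0,0]]' ; python3 -m crank '[[0,-10,0,0,0,0],[0,-25,0,0,0,0],[0,-45,0,0,0,0],[0,-75,0,0,0,0],[0,-110,0,0,0,0]]'; python3 - <<'E'
from h import *
shot('wrist','w8')
go(600,-71,240,90)
E
```

```text
t: 9.95
eef_pos: [544.3, 309.0, 44.0]
tcp_rot: [-1.569, 0.001, 1.573]
ft_force: [0.7, 0.6, -0.5]
opening: 0.804
t: 10.45
eef_pos: [544.3, 309.0, 44.2]
tcp_rot: [-1.57, 0.001, 1.573]
ft_force: [-0.1, 0.3, 0.6]
opening: 0.432
t: 10.95
eef_pos: [544.3, 309.1, 44.3]
tcp_rot: [-1.57, 0.001, 1.573]
ft_force: [0.5, 0.4, 1.2]
opening: 0.305
t: 11.45
eef_pos: [544.1, 309.0, 156.1]
tcp_rot: [-1.569, 0.001, 1.572]
ft_force: [0.9, -0.2, -0.1]
opening: 0.306
shift [-380.9  -78.2  -53.5] turn [0.4 0.1 0.1] | at [546.2 310.  162.4] yaw 90.1 j1,6 [ 0.41 -1.16] t 11.5
```

View pics/w8.png

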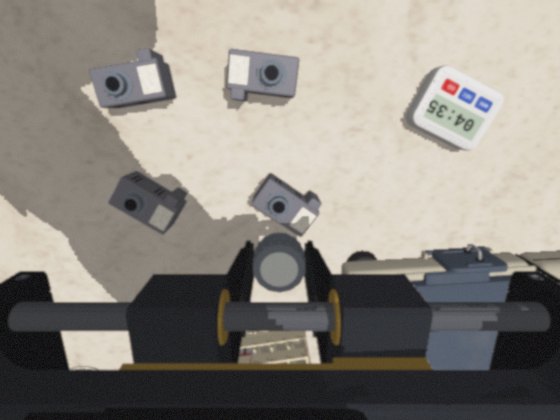

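```bash
python3 -m crank '[[-35,-10,0,0,0,0],[-78,-20,0,0,0,0],[-122,-20,0,0,0,0],[-167,-20,0,0,0,0],[-212,-20,0,0,0,0]]';python3 -m crank '[[-45,0,0,0,0,0],[-90,0,0,0,1,0],[-135,0,0,0,2,0],[-180,0,0,0,3,0],[-225,0,0,0,4,0]]'; python3 - <<'E'
from h import *
go(514,-306.6,60,85.2)
E
```

```text
t: 12.0
eef_pos: [546.3, 96.3, 183.3]
tcp_rot: [-1.579, -0.003, 1.573]
ft_force: [2.2, 0.1, -0.2]
opening: 0.308
t: 12.5
eef_pos: [546.7, -130.6, 184.0]
tcp_rot: [-1.58, -0.003, 1.503]
ft_force: [0.5, 0.4, -0.3]
opening: 0.306
shift [-178.2  123.3   21.7] turn [0.5 0.9 0.2] | at [ 546.7 -130.6  184. ] yaw 86.1 j1,6 [-0.35 -1.86] t 12.5
```

```bash
python3 -m crank '[[-45,15,5,0,0.9,0],[-90,30,10,0,0.9,0],[-135,60,18,0.5,0.9,0.2],[-170,95,22,0.5,0.9,0.2],[-178,120,22,0.5,0.9,0.2]]';python3 - <<'E'
from h import *
go(514,-306.6,30,85.2)
E
```

```text
t: 13.0
eef_pos: [512.9, -309.7, 62.9]
tcp_rot: [-1.573, 0.002, 1.484]
ft_force: [0.7, 0.3, -0.2]
opening: 0.307
shift [ 3.3 32.9 -0.7] turn [ 0.1 -0.2 -0.1] | at [ 512.9 -309.7   62.9] yaw 85.0 j1,6 [-0.65 -2.14] t 13.0
```

```bash
python3 -m crank '[[3,15,-0.7,0,0,0],[3,28,-0.7,0,0,0],[3,33,-0.7,0,0,0],[3,33,-0.7,0,0,0]]';python3 - <<'E'
from h import *
go(514,-306.6,15,85.2)
shot('wrist','w9')
E
```

```text
t: 13.4
eef_pos: [514.2, -306.6, 30.2]
tcp_rot: [-1.573, 0.002, 1.485]
ft_force: [-0.7, -0.4, -0.1]
opening: 0.306
shift [-0.  15.2  0.2] turn [ 0.1 -0.1 -0.1] | at [ 514.2 -306.6   30.2] yaw 85.1 j1,6 [-0.65 -2.13] t 13.4
```

View pics/w9.png

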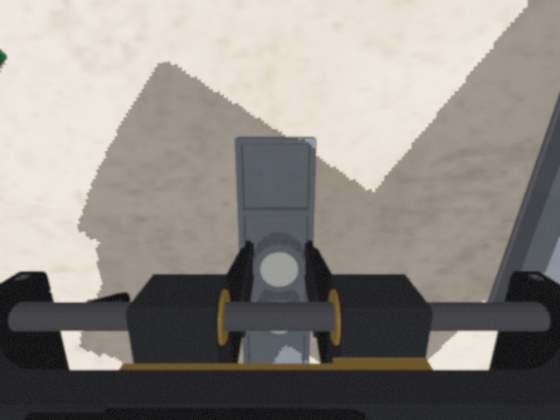

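```bash
python3 -m crank '[[0,8,0,0,0,0],[0,14.5,0,0,0,0],[0,14.5,0,0,0,0],[0,14.5,0,0,0,0]]'; python3 -m crank '[[0,0,0,0,0,0],[0,0,0,0,0,0],[0,0,0,0,0,0],[0,0,0,0,0,0]]' 0.6;python3 -m crank '[[0,-15,0,0,0,0],[0,-40,0,0,0,0],[0,-80,0,0,0,0],[0,-120,0,0,0,0],[0,-170,0,0,0,0]]' 1; python3 - <<'E'
from h import *
shot('wrist','w10')
go(575,240,240,90)
E
```

```text
t: 13.85
eef_pos: [514.4, -306.6, 16.1]
tcp_rot: [-1.573, 0.002, 1.485]
ft_force: [0.6, 0.2, 0.5]
opening: 0.305
t: 14.25
eef_pos: [514.4, -306.7, 16.2]
tcp_rot: [-1.573, 0.002, 1.485]
ft_force: [0.1, -0.4, 0.6]
opening: 0.569
t: 14.75
eef_pos: [513.4, -305.8, 188.1]
tcp_rot: [-1.572, 0.001, 1.485]
ft_force: [-0.3, -0.3, -0.4]
opening: 0.96
shift [550.2 -47.2 -12.5] turn [ 0.6 -4.9 -0.5] | at [ 515.9 -307.5  196.9] yaw 85.1 j1,6 [-0.65 -2.13] t 14.8
```

View pics/w10.png

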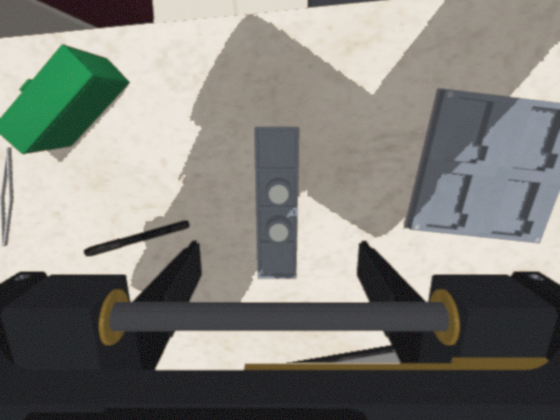

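```bash
python3 -m crank '[[45,-10,-1,0,-1,0],[90,-20,-2,0,-2,0],[135,-20,-3,0,-3,0],[180,-20,-4,0,-4,0],[225,-20,-5,0,-4.9,0]]';python3 -m crank '[[45,0,-2,0,0,0],[90,0,-4,0,0,0],[135,0,-6,0,0,0],[180,0,-8,0,0,0],[225,0,-10,0,0,0]]'; python3 - <<'E'
from h import *
go(575,240,220,90)
E
```

```text
t: 15.3
eef_pos: [539.8, -81.9, 216.4]
tcp_rot: [-1.583, 0.009, 1.571]
ft_force: [-0.1, -0.7, 0.1]
opening: 1.0
t: 15.8
eef_pos: [549.4, 145.0, 215.5]
tcp_rot: [-1.584, 0.009, 1.571]
ft_force: [0.5, -0.8, 0.5]
opening: 1.003
shift [ 95.   -5.  -25.7] turn [ 0.7  0.  -0.5] | at [549.4 145.  215.5] yaw 90.0 j1,6 [ 0.15 -1.42] t 15.8
```

```bash
python3 -m crank '[[33,0,-10,0.7,0,-0.5],[66,-5,-20,0.7,0,-0.5],[95,-5,-26,0.7,0,-0.5],[95,-5,-26,0.7,0,-0.5],[95,-5,-26,0.7,0,-0.5]]'; python3 - <<'E'
from h import *
c,p,d=shot('wrist','w11')
np.savez('pics/w11.npz',pose=c['pose'])
for b in blobs(p,(200,205,205),(255,255,255),(150,0,420,200)):
    print('label',b[0].round(1),b[1],b[3],ray(c,b[0],34)[0].round(1))
for b in blobs(p,(0,0,0),(62,62,62),(150,0,420,200),15): print('port',b[0].round(1),b[1],ray(c,b[0],43)[0].round(1))
k=K(c)
for u,v in((220,290),(260,285),(300,280),(340,275)):
    z=d[v,u]; P=c['pose'][:3,:3]@(np.array([(u-c['cx'])/k[0,0],(v-c['cy'])/k[1,1],1])*z)+c['pose'][:3,3]; print(u,v,P.round(0))
t=[cv2.resize(p[y-35:y+35,x-45:x+45],None,fx=4.4,fy=4.2,interpolation=cv2.INTER_CUBIC) for x,y in((220,50),(320,40),(225,160),(340,160))]
cv2.imwrite('pics/w11z.png',np.vstack([np.hstack(t[:2]),np.hstack(t[2:])]))
E
```

```text
t: 16.3
eef_pos: [574.9, 240.2, 220.4]
tcp_rot: [-1.572, 0.0, 1.572]
ft_force: [0.5, -0.8, -0.2]
opening: 1.0
label [313.2  44. ] 308 [210. 220. 224.] [426.3 274.8  34. ]
label [237.7  51.9] 300 [210. 220. 224.] [433.6 198.1  34. ]
label [239.1 173.1] 212 [210. 220. 224.] [558.5 195.2  34. ]
label [359.8 175.6] 210 [210. 220. 224.] [561.1 332.1  34. ]
port [342.1  45.8] 72 [429.5 302.5  43. ]
port [208.7  55.3] 83 [438.2 170.2  43. ]
port [334.5  66.5] 71 [448.3 295.9  43. ]
port [232.8  72.3] 41 [453.9 193.5  43. ]
port [210.2  76.1] 36 [457.5 170.5  43. ]
port [215.9 160.6] 60 [543.1 171.5  43. ]
port [341.6 162.7] 59 [545.1 308.8  43. ]
220 290 [729. 159.   1.]
260 285 [721. 214.   0.]
300 280 [712. 269.   2.]
340 275 [705. 324.   1.]
```

View pics/w11.png

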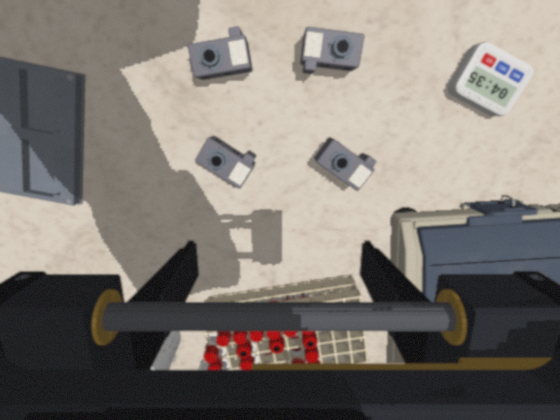

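View pics/w11z.png

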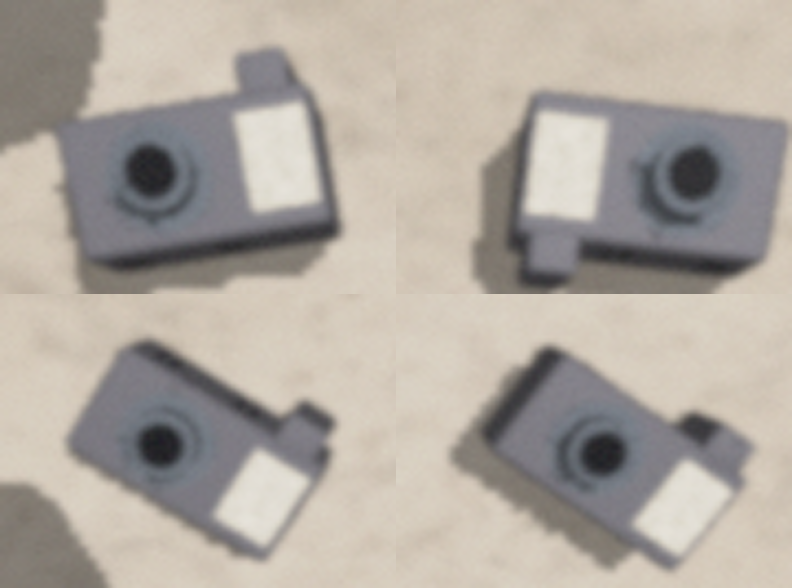

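```bash
python3 - <<'E'
from h import *
go(546.9,177.4,80,147.2)
E
python3 -m crank '[[-10,20,5,0,-8,0],[-20,40,10,0,-16,0],[-30,60,15,0,-24,0],[-45,80,20,0,-32,0],[-63,100,28,0,-40,0]]'; python3 - <<'E'
from h import *
go(546.9,177.4,80,147.2)
E
```

```text
shift [-62.1 140.4  28.3] turn [  0.  -57.2  -0.1] | at [575.  239.5 220.4] yaw 90.0 j1,6 [ 0.29 -1.28] t 16.35
t: 16.85
eef_pos: [546.9, 174.9, 120.3]
tcp_rot: [-1.572, 0.001, 2.274]
ft_force: [0.8, -0.6, -0.6]
opening: 1.002
shift [ 1.9 40.3 -1.6] turn [  0.  -16.9  -0.1] | at [546.9 174.9 120.3] yaw 130.3 j1,6 [ 0.19 -2.08] t 16.85
```

```bash
python3 -m crank '[[2,20,-1,0,-8,0],[2,35,-1.6,0,-16,0],[2,40,-1.6,0,-17,0],[2,40,-1.6,0,-17,0]]'; python3 - <<'E'
from h import *
go(546.9,177.4,15,147.2)
shot('wrist','w12')
E
```

```text
t: 17.25
eef_pos: [546.7, 176.6, 80.2]
tcp_rot: [-1.571, 0.001, 2.567]
ft_force: [-0.4, -0.0, -0.0]
opening: 1.001
shift [ 0.3 65.2 -0.8] turn [-0.  -0.1 -0.1] | at [546.7 176.6  80.2] yaw 147.1 j1,6 [ 0.2  -2.37] t 17.25
```

View pics/w12.png

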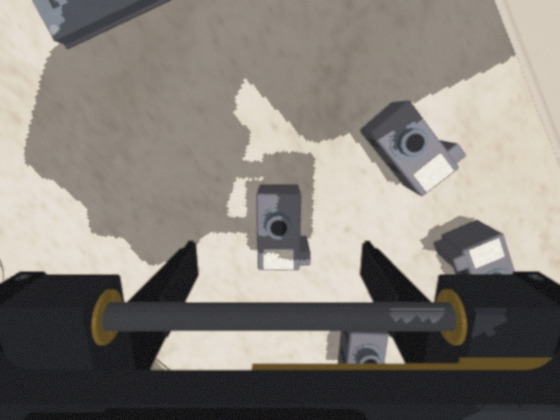

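```bash
python3 -m crank '[[0,20,-0.8,0,0,0],[0,40,-0.8,0,0,0],[0,57,-0.8,0,0,0],[0,64.5,-0.8,0,0,0],[0,65,-0.8,0,0,0]]' 0.8; python3 -m crank '[[0,0,0,0,0,0],[0,0,0,0,0,0],[0,0,0,0,0,0],[0,0,0,0,0,0],[0,0,0,0,0,0]]' 0.2; python3 -m crank '[[0,0,0,0,0,0],[0,0,0,0,0,0],[0,0,0,0,0,0],[0,0,0,0,0,0],[0,0,0,0,0,0]]' 0; python3 - <<'E'
from h import *
go(546.9,177.4,15,147.2)
E
```

```text
t: 17.8
eef_pos: [547.5, 177.5, 15.8]
tcp_rot: [-1.571, 0.002, 2.565]
ft_force: [0.0, -0.0, 0.5]
opening: 0.801
t: 18.3
eef_pos: [547.7, 177.5, 16.1]
tcp_rot: [-1.571, 0.002, 2.565]
ft_force: [-0.5, -0.8, 0.9]
opening: 0.437
t: 18.8
eef_pos: [547.7, 177.6, 16.1]
tcp_rot: [-1.572, 0.002, 2.565]
ft_force: [-1.7, -0.1, 3.2]
opening: 0.336
shift [0.6 1.1 0.5] turn [ 0.  -0.2 -0.1] | at [547.7 177.6  16.1] yaw 147.0 j1,6 [ 0.2  -2.36] t 18.8
```

```bash
python3 -m crank '[[0,-10,0,0,0,0],[0,-30,0,0,0,0],[0,-60,0,0,0,0],[0,-95,0,0,0,0],[0,-135,0,0,0,0]]'; python3 -m crank '[[0,0,0,0,0,0],[0,0,0,0,0,0]]'; python3 - <<'E'
from h import *
c,p,d=shot('wrist','w13')
z=cv2.resize(p[180:330,190:370],None,fx=4,fy=4,interpolation=cv2.INTER_CUBIC)
cv2.imwrite('pics/w13z.png',cv2.convertScaleAbs(z,alpha=1.5))
E
```

```text
t: 19.3
eef_pos: [546.8, 177.5, 152.4]
tcp_rot: [-1.571, 0.001, 2.565]
ft_force: [0.1, -0.3, -0.2]
opening: 0.334
t: 19.5
eef_pos: [546.8, 177.5, 153.5]
tcp_rot: [-1.572, 0.002, 2.565]
ft_force: [-0.2, -0.3, -1.6]
opening: 0.335
```

View pics/w13z.png

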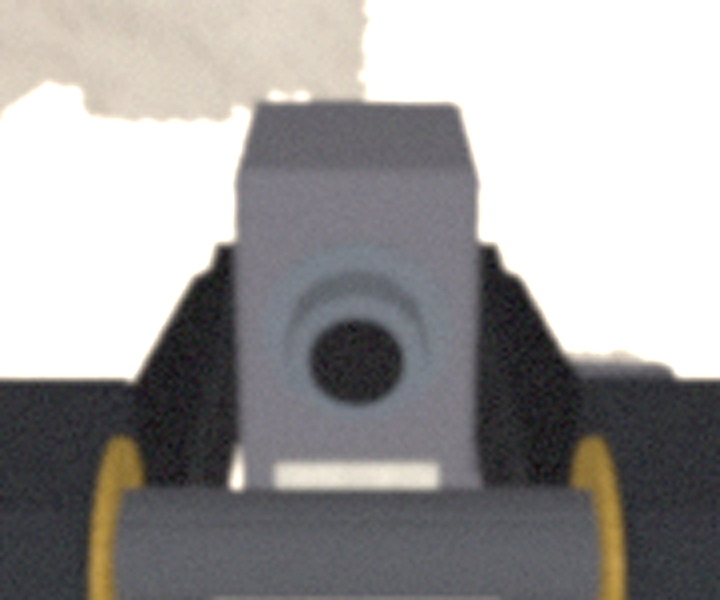

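```bash
cat >> h.py <<'E'
def held(uv,up):
    c=vision.calibration('wrist');s=env.state();M=R.from_euler('xyz',s['tcp_rot'])
    return M.inv().apply(ray(c,uv,s['eef_pos'][2]+up)-s['eef_pos'])
def carrier(px,py,off,yaw_t,z):
    """pocket (px,py), cassette origin offset from TCP in tool xz -> TCP target"""
    a=np.radians(-11.2);o=np.array([512.7,-70.4])+np.array([[np.cos(a),-np.sin(a)],[np.sin(a),np.cos(a)]])@[px,py]
    T=R.from_euler('xyz',[-90,0,yaw_t],degrees=True)
    w=T.apply([off[0],0,off[1]])[:2]
    go(o[0]-w[0],o[1]-w[1],z,yaw_t); print('tcp target',o-w)
E
python3 - <<'E'
from h import *
print(held([(278.6,269.9)],26.9), held([(278.6,222.6)],17.9))
E
```

```text
[[  0.7228975  -26.8977505    6.68459954]] [[  0.72334682 -17.88858199  28.63761418]]
```

```bash
python3 - <<'E'
from h import *
carrier(38,34,(0,-1.35),78.8,80)
E
```

```text
shift [-128.1   72.5  180.9] turn [ 0.  68.2 -0.1] | at [546.4 177.4 152.3] yaw 147.0 j1,6 [ 0.2  -2.37] t 19.55
tcp target [555.25597439 -44.16621369]
```

```bash
python3 -m crank '[[-18,0,25,0,8,0],[-36,0,50,0,16,0],[-54,0,75,0,24,0],[-72,5,100,0,32,0],[-90,10,125,0,40,0]]'; python3 - <<'E'
from h import *
carrier(38,34,(0,-1.35),78.8,80)
E
```

```text
t: 20.05
eef_pos: [553.0, 22.4, 140.9]
tcp_rot: [-1.569, -0.0, 1.861]
ft_force: [0.5, -0.3, -1.0]
opening: 0.335
shift [-64.4  60.9  16.8] turn [-0.1 27.8 -0. ] | at [553.   22.4 140.9] yaw 106.6 j1,6 [-0.08 -1.94] t 20.05
tcp target [555.25597439 -44.16621369]
```

```bash
python3 -m crank '[[-25,15,6,0,8,0],[-50,30,13,0,16,0],[-64,50,17,0,24,0],[-64,61,17,0,27.8,0],[-64,61,17,0,27.8,0]]'; python3 - <<'E'
from h import *
carrier(38,34,(0,-1.35),78.8,80)
shot('wrist','w14')
E
```

```text
t: 20.55
eef_pos: [553.4, -44.1, 77.2]
tcp_rot: [-1.564, 0.001, 1.374]
ft_force: [-0.5, 0.1, -0.5]
opening: 0.333
shift [ 0.3 -2.8 -1.8] turn [-0.4 -0.1 -0.1] | at [553.4 -44.1  77.2] yaw 78.7 j1,6 [-0.2  -1.57] t 20.55
tcp target [555.25597439 -44.16621369]
```

View pics/w14.png

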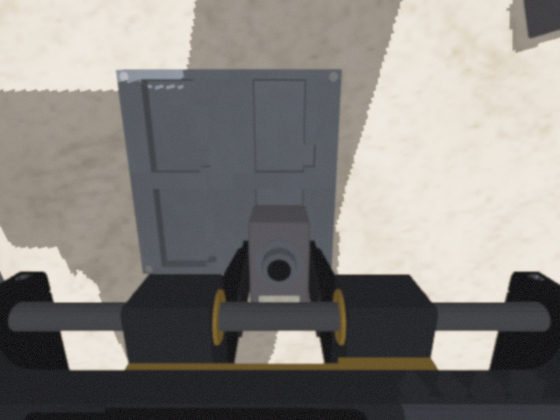

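```bash
python3 - <<'E'
import cv2
p=cv2.imread('pics/w14.png')
cv2.imwrite('pics/w14z.png',cv2.convertScaleAbs(cv2.resize(p[60:220,110:350],None,fx=3.3,fy=3.3,interpolation=cv2.INTER_CUBIC),alpha=1.8))
E
```

```text
(no output)
```

View pics/w14z.png

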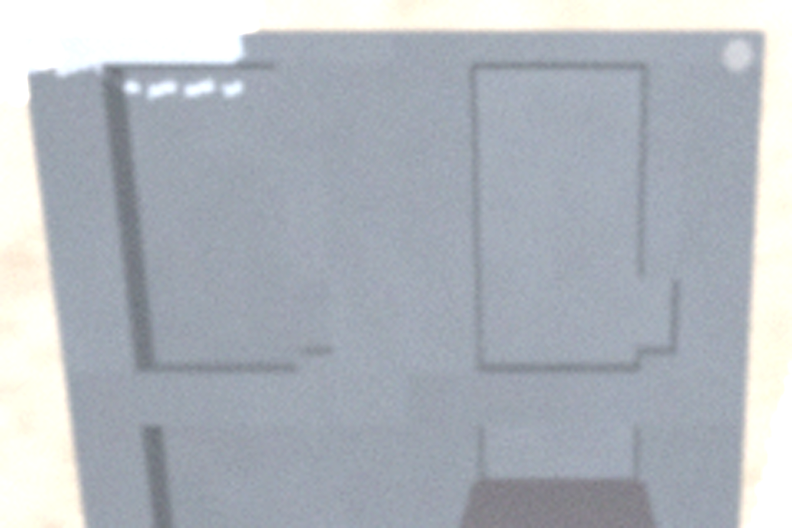

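```bash
python3 - <<'E'
from h import *
P=np.array([(471,62),(648,62),(479,371),(764,33),(30,72)])
px=[110,60]+(P+.5)/3.3-.5
h=held(px,16-env.state()['eef_pos'][2]); print(h.round(1))
print('expected pocket2: z = d+70 etc.')
print(held([(278.7,266)],26.9))
E
```

```text
[[ -18.2   63.   104.8]
 [  18.4   62.9  104.8]
 [ -17.9   62.6   40.3]
 [  42.1   62.9  110.3]
 [-109.7   63.   102.9]]
expected pocket2: z = d+70 etc.
[[ -0.16666977 -26.84953612   9.22670747]]
```

```bash
python3 -m crank '[[0,10,-2,-0.4,0,0],[0.2,25,-2,-0.4,0,0],[0.2,37,-2,-0.4,0,0],[0.2,38,-2,-0.4,0,0]]'; python3 - <<'E'
from h import *
carrier(38,34,(0,-1.35),78.8,20)
c,p,d=shot('wrist','w15')
cv2.imwrite('pics/w15z.png',cv2.convertScaleAbs(cv2.resize(p[20:310,150:400],None,fx=2.6,fy=2,interpolation=cv2.INTER_CUBIC),alpha=1.6))
E
```

```text
t: 21.0
eef_pos: [555.2, -43.6, 38.9]
tcp_rot: [-1.57, 0.001, 1.379]
ft_force: [0.6, -0.9, 0.3]
opening: 0.336
shift [-0.5 18.9 -0.2] turn [-0.   0.2 -0.1] | at [555.2 -43.6  38.9] yaw 79.0 j1,6 [-0.2  -1.57] t 21.0
tcp target [555.25597439 -44.16621369]
```

View pics/w15z.png

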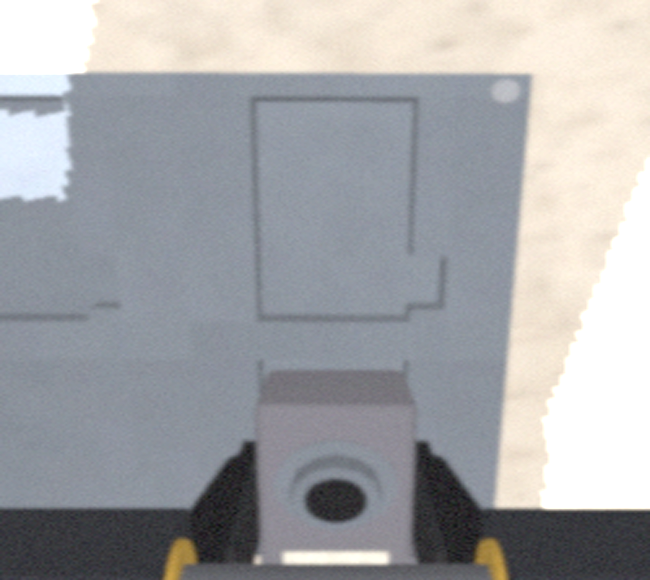

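```bash
python3 -m crank '[[-0.3,5,-0.2,0,0.1,0],[-0.3,10,-0.2,0,0.1,0],[-0.3,14,-0.2,0,0.1,0],[-0.3,17,-0.2,0,0.1,0],[-0.3,18.5,-0.2,0,0.1,0]]'; python3 -m crank '[[0,0,0,0,0,0],[0,0,0,0,0,0]]'
```

```text
t: 21.55
eef_pos: [555.6, -44.1, 20.8]
tcp_rot: [-1.571, 0.001, 1.377]
ft_force: [-0.8, -0.2, -0.8]
opening: 0.338
t: 21.75
eef_pos: [555.6, -44.1, 20.9]
tcp_rot: [-1.571, 0.001, 1.377]
ft_force: [-0.6, 0.1, -0.1]
opening: 0.338
```

```bash
python3 -m crank '[[0,0.5,0,0,0,0],[0,0.5,0,0,0,0],[0,0.5,0,0,0,0],[0,0.5,0,0,0,0]]' 0.55; python3 -m crank '[[0,-15,0,0,0,0],[0,-40,0,0,0,0],[0,-80,0,0,0,0],[0,-120,0,0,0,0],[0,-170,0,0,0,0]]'; python3 - <<'E'
from h import *
shot('wrist','w16')
go(575,240,220,90)
E
```

```text
t: 22.15
eef_pos: [555.7, -44.1, 20.5]
tcp_rot: [-1.571, 0.001, 1.377]
ft_force: [-0.4, -0.2, -0.9]
opening: 0.542
t: 22.65
eef_pos: [554.9, -43.8, 191.3]
tcp_rot: [-1.569, 0.001, 1.377]
ft_force: [0.9, -0.6, 0.7]
opening: 0.548
shift [282.2 -21.   37.8] turn [  0.5 -11.1  -0.1] | at [557.9 -44.3 199.7] yaw 78.9 j1,6 [-0.2  -1.57] t 22.7
```

View pics/w16.png

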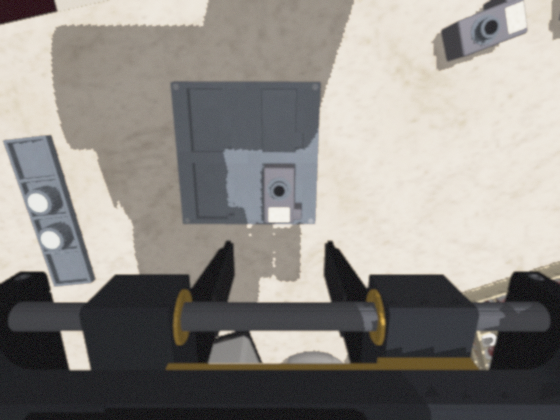

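```bash
python3 -m crank '[[45,-4,6,0,-3,0],[90,-8,12,0,-6,0],[135,-12,18,0,-9,0],[180,-16,24,0,-11,0],[225,-20,30,0,-11,0]]' 1;python3 -m crank '[[40,0,-4,0,0,0],[52,0,-5,0,0,0],[52,0,-5,0,0,0],[52,0,-5,0,0,0]]'; python3 - <<'E'
from h import *
c,p,d=shot('wrist','w17')
for b in blobs(p,(200,205,205),(255,255,255),(150,0,420,200)):
    print('label',b[0].round(1),b[1],b[3],ray(c,b[0],34)[0].round(1))
for b in blobs(p,(0,0,0),(62,62,62),(150,0,420,200),15): print('port',b[0].round(1),b[1],ray(c,b[0],43)[0].round(1))
go(575,240,220,90)
E
```

```text
t: 23.2
eef_pos: [571.4, 184.2, 219.3]
tcp_rot: [-1.58, 0.003, 1.57]
ft_force: [0.4, 0.1, 0.2]
opening: 0.913
t: 23.6
eef_pos: [576.3, 235.3, 218.9]
tcp_rot: [-1.58, 0.003, 1.57]
ft_force: [-0.3, 0.7, 1.2]
opening: 1.002
label [318.7  40.3] 312 [208. 219. 223.] [426.3 274.8  34. ]
label [242.4  48.3] 298 [208. 219. 223.] [433.5 198.1  34. ]
label [365.2 173.2] 206 [208. 219. 223.] [561.  332.1  34. ]
port [348.1  42. ] 80 [429.6 302.6  43. ]
port [213.4  52. ] 88 [438.2 170.4  43. ]
port [340.7  63.1] 78 [448.4 296.4  43. ]
port [228.7  70.6] 82 [455.2 184.7  43. ]
port [347.  160.2] 62 [545.1 308.8  43. ]
shift [ 5.1 -1.   1.4] turn [ 0.5 -0.1 -0.2] | at [576.4 234.8 219.1] yaw 89.9 j1,6 [ 0.28 -1.28] t 23.65
```

View pics/w17.png

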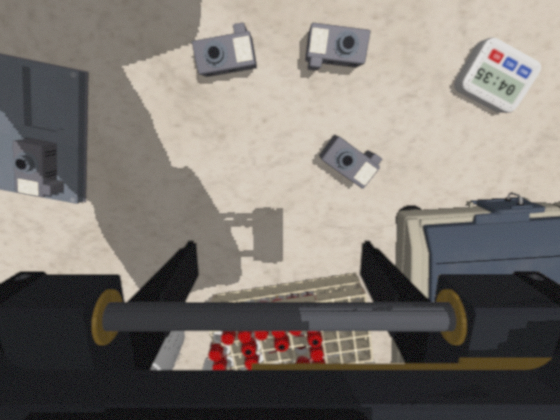

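```bash
python3 - <<'E'
from h import *
go(549.1,314.5,80,145)
E
python3 -m crank '[[16,20,5,0,-8,0],[32,40,10,0,-16,0],[48,60,15,0,-24,0],[64,80,20,0,-32,0],[80,100,28,0,-40,0]]'; python3 - <<'E'
from h import *
go(549.1,314.5,80,145)
E
```

```text
shift [ 80.  138.6  28.7] turn [  0.4 -55.1  -0.4] | at [576.4 234.8 219.1] yaw 89.9 j1,6 [ 0.28 -1.28] t 23.65
t: 24.15
eef_pos: [550.0, 313.4, 118.0]
tcp_rot: [-1.576, 0.008, 2.271]
ft_force: [-0.6, 0.6, 0.5]
opening: 1.0
shift [ 1.7 37.9  0.1] turn [  0.2 -14.9  -0.5] | at [550.  313.4 118. ] yaw 130.1 j1,6 [ 0.42 -1.85] t 24.15
```

```bash
python3 -m crank '[[1,20,0,0,-8,-0.5],[1.7,35,0,0,-14.9,-0.5],[1.7,38,0,0,-14.9,-0.5],[1.7,38,0,0,-14.9,-0.5]]' 0.8; python3 - <<'E'
from h import *
go(549.1,314.5,15.5,145)
shot('wrist','w18')
E
```

```text
t: 24.55
eef_pos: [549.6, 313.4, 80.0]
tcp_rot: [-1.574, 0.001, 2.526]
ft_force: [0.9, 0.8, -0.0]
opening: 0.807
shift [ 1.1 64.5 -0.4] turn [ 0.2 -0.3 -0. ] | at [549.6 313.4  80. ] yaw 144.7 j1,6 [ 0.41 -2.11] t 24.55
```

View pics/w18.png

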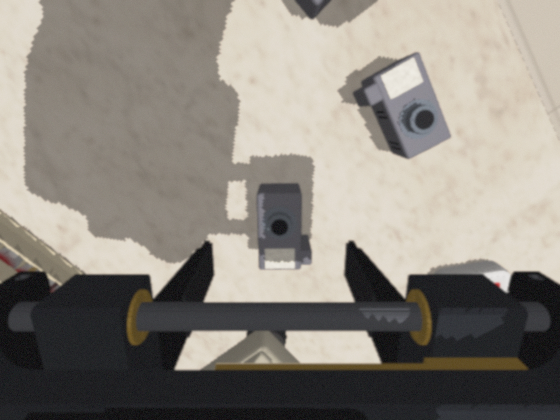

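```bash
python3 -m crank '[[0.5,20,-0.4,0.2,-0.3,0],[1,40,-0.4,0.2,-0.3,0],[1,57,-0.4,0.2,-0.3,0],[1,64,-0.4,0.2,-0.3,0],[1,64.5,-0.4,0.2,-0.3,0]]'; python3 -m crank '[[0,0,0,0,0,0],[0,0,0,0,0,0],[0,0,0,0,0,0],[0,0,0,0,0,0],[0,0,0,0,0,0]]' 0; python3 -m crank '[[0,0,0,0,0,0],[0,0,0,0,0,0],[0,0,0,0,0,0],[0,0,0,0,0,0]]' 0;python3 -m crank '[[0,-10,0,0,0,0],[0,-30,0,0,0,0],[0,-60,0,0,0,0],[0,-95,0,0,0,0],[0,-135,0,0,0,0]]'; python3 -m crank '[[0,0,0,0,0,0],[0,0,0,0,0,0]]'; python3 - <<'E'
from h import *
c,p,d=shot('wrist','w19')
b=[x for x in blobs(p,(0,0,0),(62,62,62),(262,250,296,300),15)]
print([(x[0],x[1]) for x in b])
cv2.imwrite('pics/w19z.png',cv2.convertScaleAbs(cv2.resize(p[180:330,190:370],None,fx=4,fy=4,interpolation=cv2.INTER_CUBIC),alpha=1.5))
E
```

```text
t: 25.1
eef_pos: [549.6, 314.5, 16.2]
tcp_rot: [-1.572, 0.001, 2.53]
ft_force: [0.1, 0.4, 0.9]
opening: 0.803
t: 25.6
eef_pos: [549.7, 314.6, 16.4]
tcp_rot: [-1.572, 0.001, 2.53]
ft_force: [0.3, 0.1, 0.1]
opening: 0.435
t: 26.0
eef_pos: [549.7, 314.6, 16.5]
tcp_rot: [-1.572, 0.001, 2.53]
ft_force: [-0.1, 0.4, 1.9]
opening: 0.337
t: 26.5
eef_pos: [548.9, 314.3, 152.8]
tcp_rot: [-1.571, 0.001, 2.53]
ft_force: [0.7, 0.0, -1.3]
opening: 0.334
t: 26.7
eef_pos: [549.0, 314.4, 153.9]
tcp_rot: [-1.572, 0.002, 2.53]
ft_force: [0.3, -0.6, -1.9]
opening: 0.333
[(array([278.63300493, 269.21182266]), np.int32(406))]
```

View pics/w19z.png

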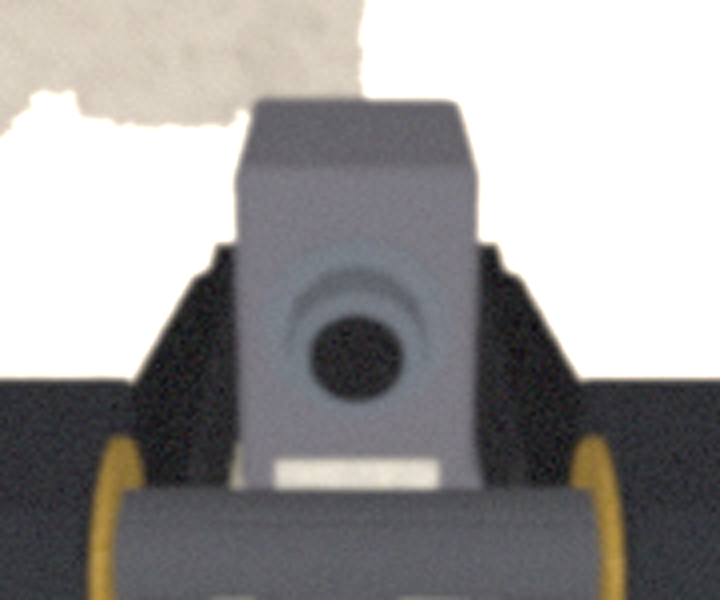

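```bash
python3 - <<'E'
from h import *
print(held([(278.6,269.2)],26.5))
carrier(38,-42,(0,-1.0),78.8,80)
E
```

```text
[[  0.70997176 -26.49709266   6.87677268]]
shift [-242.4   72.9  358.8] turn [-0.  66.1 -0. ] | at [548.5 314.2 152.6] yaw 144.9 j1,6 [ 0.42 -2.11] t 26.75
tcp target [ 540.837498   -118.78678752]
```

```bash
python3 -m crank '[[-23,0,34,0,8,0],[-46,0,68,0,16,0],[-69,0,102,0,24,0],[-92,0,136,0,32,0],[-115,0,170,0,40,0]]'; python3 - <<'E'
from h import *
carrier(38,-42,(0,-1.0),78.8,130)
E
```

```text
t: 27.25
eef_pos: [544.0, 107.3, 151.3]
tcp_rot: [-1.568, 0.0, 1.826]
ft_force: [-0.3, -0.2, -2.0]
opening: 0.334
shift [-218.    21.5   60.1] turn [-0.2 25.8 -0. ] | at [544.  107.3 151.3] yaw 104.6 j1,6 [ 0.08 -1.75] t 27.25
tcp target [ 540.837498   -118.78678752]
```

```bash
python3 -m crank '[[-42,0,11,0,6,0],[-84,0,23,0,12,0],[-126,0,35,0,18,0],[-168,5,47,0,24,0],[-208,10,57,0,25.8,0]]'; python3 - <<'E'
from h import *
carrier(38,-42,(0,-1.0),78.8,45)
E
```

```text
t: 27.75
eef_pos: [540.4, -110.0, 140.0]
tcp_rot: [-1.566, 0.001, 1.372]
ft_force: [-0.1, -0.5, -1.7]
opening: 0.331
shift [-8.4 95.  -2.6] turn [-0.3 -0.2 -0.1] | at [ 540.4 -110.   140. ] yaw 78.6 j1,6 [-0.32 -1.69] t 27.75
tcp target [ 540.837498   -118.78678752]
```

```bash
python3 -m crank '[[-8,20,-2,0,0,0],[-8.4,45,-2.6,-0.3,-0.2,0],[-8.4,70,-2.6,-0.3,-0.2,0],[-8.4,91,-2.6,-0.3,-0.2,0],[-8.4,95,-2.6,-0.3,-0.2,0]]';python3 -m crank '[[0,0,0,0,0,0],[0,0,0,0,0,0]]';  python3 - <<'E'
from h import *
carrier(38,-42,(0,-1.0),78.8,20.5)
c,p,d=shot('wrist','w20')
cv2.imwrite('pics/w20z.png',cv2.convertScaleAbs(cv2.resize(p[20:310,150:400],None,fx=2.6,fy=2,interpolation=cv2.INTER_CUBIC),alpha=1.6))
E
```

```text
t: 28.25
eef_pos: [539.0, -118.3, 41.8]
tcp_rot: [-1.565, 0.0, 1.375]
ft_force: [0.6, 0.3, -1.2]
opening: 0.334
t: 28.45
eef_pos: [538.9, -118.2, 41.9]
tcp_rot: [-1.565, 0.0, 1.375]
ft_force: [-0.3, 0.3, -1.6]
opening: 0.333
shift [-0.2 21.4 -2.2] turn [-0.3 -0.  -0. ] | at [ 538.9 -118.2   41.9] yaw 78.8 j1,6 [-0.34 -1.71] t 28.45
tcp target [ 540.837498   -118.78678752]
```

View pics/w20z.png

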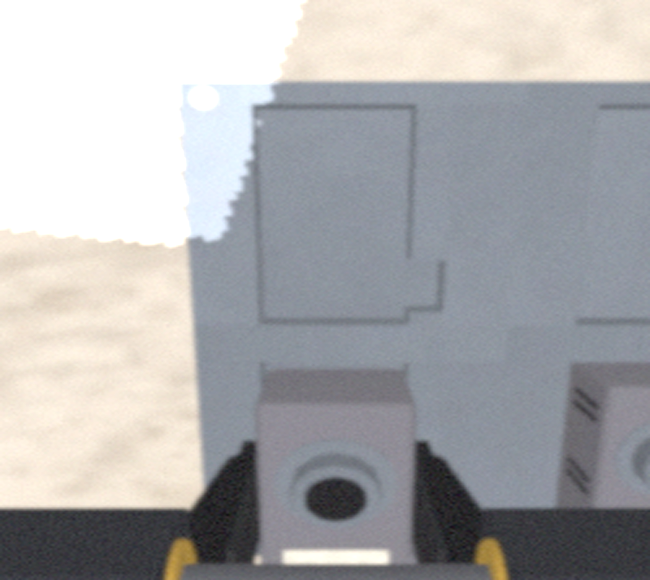

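```bash
python3 -m crank '[[-0.2,1,-2.2,-0.3,0,0],[-0.2,7,-2.2,-0.3,0,0],[-0.2,12,-2.2,-0.3,0,0],[-0.2,17,-2.2,-0.3,0,0],[-0.2,21,-2.2,-0.3,0,0]]'; python3 -m crank '[[0,0,0,0,0,0],[0,0,0,0,0,0]]'; python3 - <<'E'
from h import *
carrier(38,-42,(0,-1.0),78.8,20.5)
E
```

```text
t: 29.0
eef_pos: [541.0, -118.9, 20.7]
tcp_rot: [-1.571, 0.0, 1.375]
ft_force: [-0.6, -0.8, -1.6]
opening: 0.332
t: 29.2
eef_pos: [541.0, -118.8, 20.5]
tcp_rot: [-1.57, 0.0, 1.375]
ft_force: [-0.6, 0.5, -1.1]
opening: 0.335
shift [0.  0.  0.2] turn [-0. -0. -0.] | at [ 541.  -118.8   20.5] yaw 78.8 j1,6 [-0.34 -1.71] t 29.2
tcp target [ 540.837498   -118.78678752]
```

```bash
python3 -m crank '[[0,0,0,0,0,0],[0,0,0,0,0,0],[0,0,0,0,0,0],[0,0,0,0,0,0]]' 0.55; python3 -m crank '[[0,-15,0,0,0,0],[0,-40,0,0,0,0],[0,-80,0,0,0,0],[0,-120,0,0,0,0],[0,-170,0,0,0,0]]'; python3 - <<'E'
from h import *
shot('wrist','w21')
go(520,220,220,90)
E
```

```text
t: 29.6
eef_pos: [541.0, -118.8, 20.5]
tcp_rot: [-1.57, 0.0, 1.375]
ft_force: [-0.2, 0.4, -0.2]
opening: 0.54
t: 30.1
eef_pos: [540.4, -118.6, 191.3]
tcp_rot: [-1.568, -0.0, 1.375]
ft_force: [-0.2, -0.3, -0.3]
opening: 0.55
shift [328.4 -21.6  88.6] turn [  0.5 -11.2  -0.1] | at [ 543.2 -119.4  199.7] yaw 78.8 j1,6 [-0.34 -1.71] t 30.15
```

View pics/w21.png

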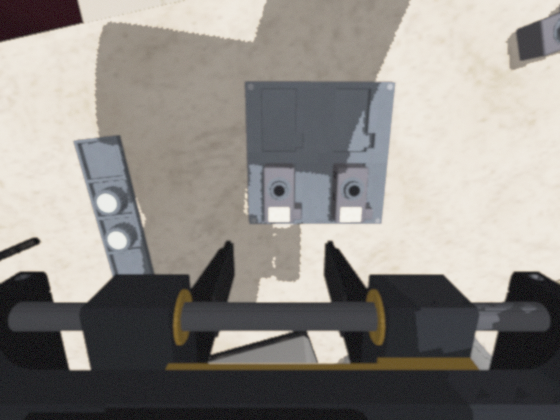

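```bash
python3 -m crank '[[45,-4,10,0,-3,0],[90,-8,20,0,-6,0],[135,-12,30,0,-9,0],[180,-16,44,0,-11.2,0],[225,-20,58,0,-11.2,0]]' 1;python3 -m crank '[[40,0,6,0,0,0],[80,0,10,0,0,0],[108,0,10,0,0,0],[108,0,10,0,0,0],[108,0,10,0,0,0]]'; python3 - <<'E'
from h import *
c,p,d=shot('wrist','w22')
for b in blobs(p,(200,205,205),(255,255,255),(150,0,420,200)):
    print('label',b[0].round(1),b[1],b[3],ray(c,b[0],34)[0].round(1))
for b in blobs(p,(0,0,0),(62,62,62),(150,0,420,200),15): print('port',b[0].round(1),b[1],ray(c,b[0],43)[0].round(1))
go(438,177,80,10)
E
```

```text
t: 30.65
eef_pos: [529.5, 114.4, 218.9]
tcp_rot: [-1.58, 0.003, 1.572]
ft_force: [0.5, -0.5, -0.1]
opening: 0.915
t: 31.15
eef_pos: [519.2, 222.6, 218.2]
tcp_rot: [-1.579, 0.003, 1.573]
ft_force: [0.8, 0.2, 0.2]
opening: 1.001
label [329.2 101.1] 218 [203. 216. 220.] [426.7 274.8  34. ]
label [256.6 108.1] 217 [204. 216. 220.] [433.9 198.3  34. ]
port [198.5   4.6] 876 [340.6 145.6  43. ]
port [357.5 104.3] 74 [430.  302.8  43. ]
port [229.1 112.6] 72 [438.4 170.2  43. ]
shift [-44.3 137.7  82.5] turn [ 0.5 80.1  0.2] | at [519.3 221.9 218.3] yaw 90.1 j1,6 [ 0.29 -1.28] t 31.2
```

View pics/w22.png

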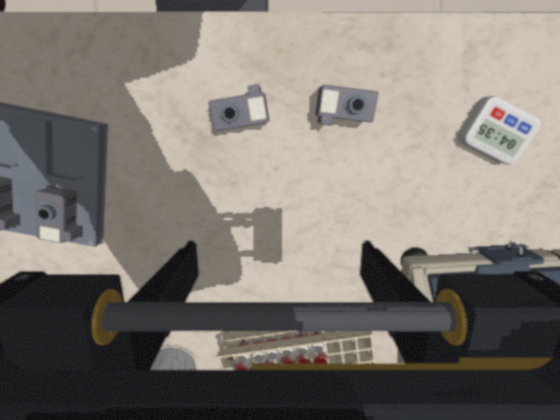

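```bash
python3 -m crank '[[-8,15,16,0,8,0],[-16,30,32,0,16,0],[-24,45,48,0,24,0],[-32,60,64,0,32,0],[-45,75,83,0,40,0]]'; python3 - <<'E'
from h import *
go(437.2,176.9,80,9.1)
E
```

```text
t: 31.7
eef_pos: [436.7, 175.2, 142.3]
tcp_rot: [-1.58, -0.003, 0.867]
ft_force: [0.4, 1.1, -0.1]
opening: 0.999
shift [ 1.4 62.3  1.3] turn [ 0.4 40.6  0.4] | at [436.7 175.2 142.3] yaw 49.7 j1,6 [ 0.24 -0.62] t 31.7
```

```bash
python3 -m crank '[[0,15,0,0,8,0],[1.4,30,1,0,16,0],[1.4,45,1.3,0,24,0],[1.4,60,1.3,0,32,0],[1.4,62,1.3,0,40.5,0]]' 0.8; python3 -m crank '[[0,0,0,0,0,0]]'; python3 - <<'E'
from h import *
go(437.2,176.9,15.5,9.1)
shot('wrist','w23')
E
```

```text
t: 32.2
eef_pos: [436.8, 175.6, 79.0]
tcp_rot: [-1.576, -0.006, 0.152]
ft_force: [0.3, 0.3, 0.4]
opening: 0.801
t: 32.3
eef_pos: [436.8, 174.5, 78.7]
tcp_rot: [-1.576, -0.006, 0.148]
ft_force: [0.4, -0.1, -0.3]
opening: 0.8
shift [ 0.4 63.2  2.6] turn [ 0.3 -0.6  0.3] | at [436.8 174.5  78.7] yaw 8.5 j1,6 [0.24 0.1 ] t 32.3
```

View pics/w23.png

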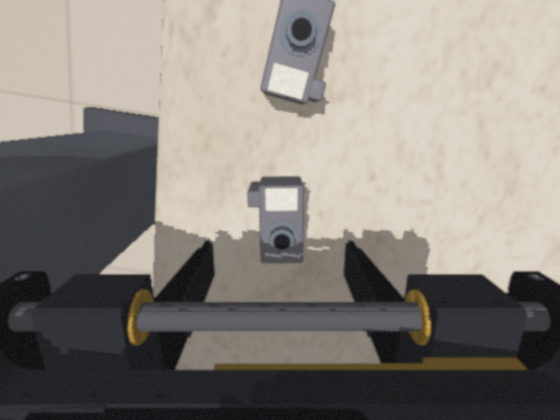

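```bash
python3 -m crank '[[0.4,18,2.6,0.3,-0.6,0.3],[0.4,38,2.6,0.3,-0.6,0.3],[0.4,55,2.6,0.3,-0.6,0.3],[0.4,63,2.6,0.3,-0.6,0.3],[0.4,63,2.6,0.3,-0.6,0.3]]'; python3 -m crank '[[0,0,0,0,0,0],[0,0,0,0,0,0],[0,0,0,0,0,0],[0,0,0,0,0,0],[0,0,0,0,0,0]]' 0; python3 -m crank '[[0,0,0,0,0,0],[0,0,0,0,0,0],[0,0,0,0,0,0],[0,0,0,0,0,0]]' 0;python3 -m crank '[[0,-10,0,0,0,0],[0,-30,0,0,0,0],[0,-60,0,0,0,0],[0,-95,0,0,0,0],[0,-135,0,0,0,0]]'; python3 -m crank '[[0,0,0,0,0,0],[0,0,0,0,0,0]]'; python3 - <<'E'
from h import *
c,p,d=shot('wrist','w24')
cv2.imwrite('pics/w24z.png',cv2.convertScaleAbs(cv2.resize(p[180:330,190:370],None,fx=4,fy=4,interpolation=cv2.INTER_CUBIC),alpha=1.5))
E
```

```text
t: 32.85
eef_pos: [437.1, 176.4, 15.4]
tcp_rot: [-1.571, 0.001, 0.165]
ft_force: [-0.3, 0.4, 1.5]
opening: 0.801
t: 33.35
eef_pos: [437.2, 176.5, 15.7]
tcp_rot: [-1.571, 0.0, 0.165]
ft_force: [-0.6, -0.2, -0.3]
opening: 0.435
t: 33.75
eef_pos: [437.3, 176.5, 15.8]
tcp_rot: [-1.571, -0.0, 0.165]
ft_force: [-0.6, 0.3, 4.0]
opening: 0.332
t: 34.25
eef_pos: [436.5, 176.3, 152.2]
tcp_rot: [-1.571, 0.001, 0.165]
ft_force: [0.8, 0.5, -1.9]
opening: 0.334
t: 34.45
eef_pos: [436.4, 176.3, 153.1]
tcp_rot: [-1.571, -0.0, 0.165]
ft_force: [-1.0, 0.4, -2.0]
opening: 0.332
```

View pics/w24z.png

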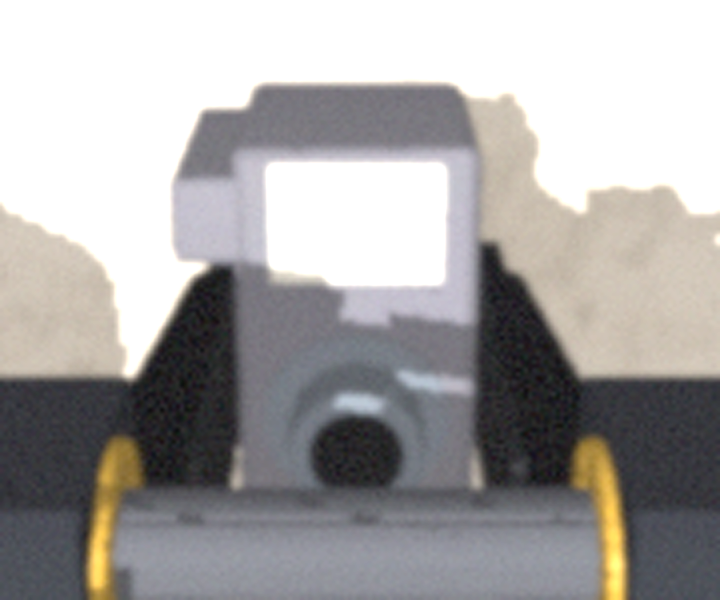

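```bash
python3 - <<'E'
from h import *
print(held([(278.6,217.4)],18.2),held([(278.6,292.6)],27.2))
carrier(-38,34,(0,0.9),-101.2,130)
E
```

```text
[[ -0.95069579 -18.20505214  31.18813159]] [[ -0.94329104 -27.19704561  -6.41262374]]
shift [  10.7   22.1 -210.3] turn [ 1.000e-01  1.107e+02 -1.000e-01] | at [436.  176.2 152. ] yaw 9.5 j1,6 [0.24 0.08] t 34.5
tcp target [481.1448124  -29.49180846]
```

```bash
sed -i 's/512.7,-70.4/513.5,-70.4/' h.py; python3 -m crank '[[2,0,-20,0,8.5,0],[4,0,-40,0,17,0],[6,0,-60,0,25.5,0],[8,0,-80,0,34,0],[10,0,-100,0,42.5,0]]';  python3 - <<'E'
from h import *
carrier(-38,34,(0,1.25),-101.2,130)
E
```

```text
t: 35.0
eef_pos: [461.8, 78.4, 150.5]
tcp_rot: [-1.574, 0.004, -0.583]
ft_force: [0.7, 0.1, -1.4]
opening: 0.336
shift [ 75.9  20.5 -79. ] turn [ 0.3 67.8 -0.1] | at [461.8  78.4 150.5] yaw -33.4 j1,6 [0.03 0.61] t 35.0
tcp target [481.60147809 -29.42382643]
```

```bash
python3 -m crank '[[14,0,-16,0,8.5,0],[28,0,-32,0,17,0],[42,0,-48,0,25.5,0],[56,5,-64,0,34,0],[70,10,-75,0,42.5,0]]';  python3 -m crank '[[0,0,0,0,8.5,0],[0,0,0,0,17,0],[0,0,0,0,25.3,0],[0,0,0,0,25.3,0]]'; python3 - <<'E'
from h import *
carrier(-38,34,(0,1.25),-101.2,50)
E
```

```text
t: 35.5
eef_pos: [478.1, -23.8, 138.9]
tcp_rot: [-1.578, 0.002, -1.331]
ft_force: [0.6, -0.0, -1.1]
opening: 0.333
t: 35.9
eef_pos: [477.4, -23.7, 137.4]
tcp_rot: [-1.581, -0.002, -1.775]
ft_force: [-0.6, 0.3, -0.8]
opening: 0.334
shift [ 4.6 87.4  6.2] turn [ 0.6 -0.5  0.1] | at [477.4 -23.7 137.4] yaw -101.7 j1,6 [-0.19  1.59] t 35.9
tcp target [481.60147809 -29.42382643]
```

```bash
python3 -m crank '[[4.6,20,6,0.6,-0.5,0],[4.6,45,6.2,0.6,-0.5,0],[4.6,70,6.2,0.6,-0.5,0],[4.6,84,6.2,0.6,-0.5,0],[4.6,87,6.2,0.6,-0.5,0]]';  python3 -m crank '[[0,0,0,0,0,0],[0,0,0,0,0,0]]'; python3 - <<'E'
from h import *
carrier(-38,34,(0,1.25),-101.2,20)
c,p,d=shot('wrist','w25')
cv2.imwrite('pics/w25z.png',cv2.convertScaleAbs(cv2.resize(p[20:310,150:400],None,fx=2.6,fy=2,interpolation=cv2.INTER_CUBIC),alpha=1.6))
E
```

```text
t: 36.4
eef_pos: [480.3, -29.2, 48.2]
tcp_rot: [-1.575, -0.002, -1.762]
ft_force: [-0.2, -0.4, -0.5]
opening: 0.336
t: 36.6
eef_pos: [480.3, -29.1, 48.4]
tcp_rot: [-1.576, -0.002, -1.76]
ft_force: [-0.1, -0.4, -0.5]
opening: 0.335
shift [-0.  28.4  1.4] turn [0.3 0.3 0.1] | at [480.3 -29.1  48.4] yaw -100.9 j1,6 [-0.2   1.57] t 36.6
tcp target [481.60147809 -29.42382643]
```

View pics/w25z.png

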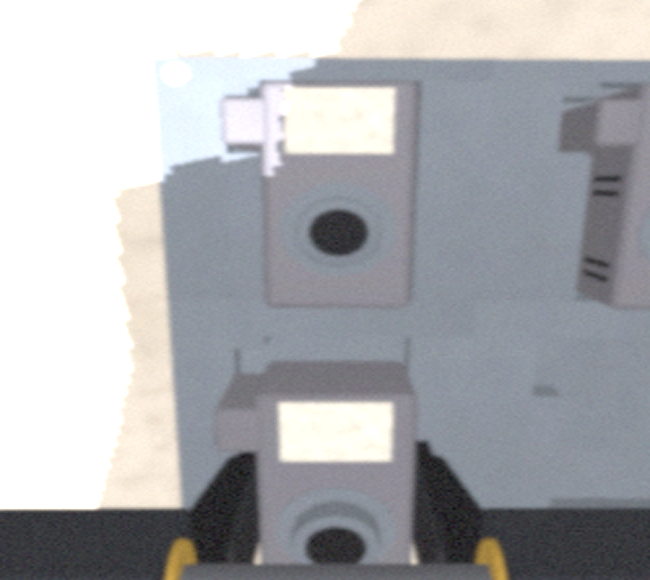

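```bash
python3 - <<'E'
from h import *
z=16-env.state()['eef_pos'][2]
print(held([(150+337/2.6,20+338.5/2-.3),(150+237/2.6,20+349.5/2-.3),(150+337/2.6,20+60/2-.3)],z).round(1))
u=18.2
print(held([(279,20+402/2-.3)],u))
E
```

```text
[[  0.8  32.5  32.8]
 [-24.5  32.5  29.1]
 [  0.7  32.2 115.5]]
[[  0.30713025 -18.31179727  28.36817633]]
```

```bash
python3 - <<'E'
from h import *
print(held([(279,20+395/2-.3),(279,20+391/2-.3)],18.2), held([(279,20+545/2-.3)],27.2))
import cv2
p=cv2.imread('pics/w25.png')
cv2.imwrite('pics/w25y.png',cv2.convertScaleAbs(cv2.resize(p[170:310,210:350],None,fx=4.2,fy=4.2,interpolation=cv2.INTER_CUBIC),alpha=1.6))
E
```

```text
[[  0.30643438 -18.31919222  30.23894181]
 [  0.30603886 -18.32339537  31.30224896]] [[  0.31124871 -27.1708757   -7.30631746]]
```

View pics/w25y.png

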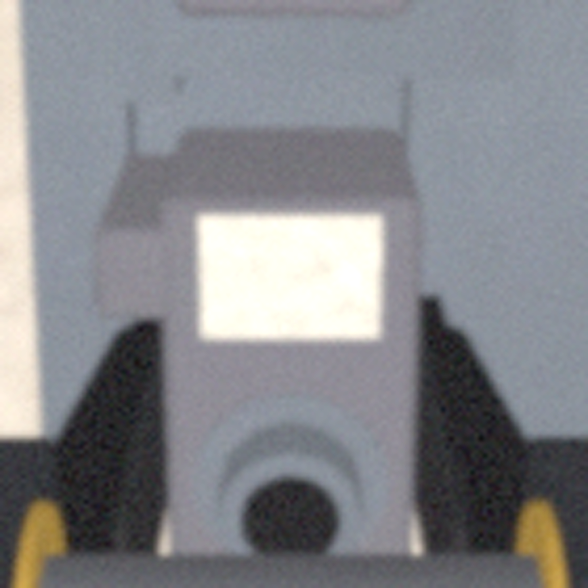

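```bash
python3 -m crank '[[0,2,0.5,0.3,0.2,0],[0,8,0.5,0.3,0.2,0],[0,14,0.5,0.3,0.2,0],[0,18,0.5,0.3,0.2,0]]'; python3 -m crank '[[0,3,0,0,0,0],[0,6,0,0,0,0],[0,6,0,0,0,0]]'; python3 - <<'E'
from h import *
carrier(-38,34,(0,1.25),-101.2,20)
E
```

```text
t: 37.05
eef_pos: [480.8, -29.3, 30.1]
tcp_rot: [-1.57, -0.002, -1.764]
ft_force: [0.1, -0.7, -1.0]
opening: 0.337
t: 37.35
eef_pos: [480.6, -29.3, 23.6]
tcp_rot: [-1.571, -0.002, -1.764]
ft_force: [0.3, 0.9, -1.0]
opening: 0.336
shift [-0.   3.6  1. ] turn [-0.   0.1  0.1] | at [480.6 -29.3  23.6] yaw -101.1 j1,6 [-0.2   1.57] t 37.35
tcp target [481.60147809 -29.42382643]
```

```bash
python3 -m crank '[[0,2,0,0,0,0],[0,3.3,0,0,0,0],[0,3.3,0,0,0,0]]';python3 -m crank '[[0,0,0,0,0,0],[0,0,0,0,0,0],[0,0,0,0,0,0],[0,0,0,0,0,0]]' 0.55; python3 -m crank '[[0,-15,0,0,0,0],[0,-40,0,0,0,0],[0,-80,0,0,0,0],[0,-120,0,0,0,0],[0,-170,0,0,0,0]]'; python3 - <<'E'
from h import *
shot('wrist','w26')
go(500,200,220,50)
E
```

```text
t: 37.65
eef_pos: [480.6, -29.3, 20.2]
tcp_rot: [-1.571, -0.002, -1.764]
ft_force: [-1.0, 0.3, -0.9]
opening: 0.334
t: 38.05
eef_pos: [480.6, -29.3, 20.3]
tcp_rot: [-1.571, -0.002, -1.764]
ft_force: [0.6, -0.3, -0.4]
opening: 0.54
t: 38.55
eef_pos: [479.9, -28.9, 191.3]
tcp_rot: [-1.573, -0.002, -1.764]
ft_force: [-0.2, 0.2, -0.4]
opening: 0.553
shift [-228.3  -21.7  -26.8] turn [-1.000e-01 -1.511e+02  7.000e-01] | at [482.7 -29.3 199. ] yaw -101.1 j1,6 [-0.2   1.57] t 38.6
```

View pics/w26.png

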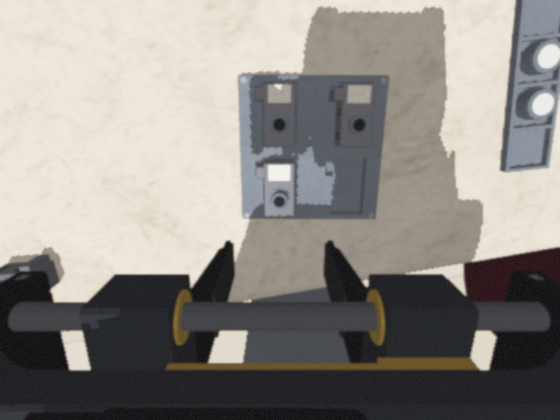

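```bash
python3 - <<'E'
from h import *
go(430,216,200,-6.6)
E
python3 -m crank '[[-21,0,-9,0,-8.5,0],[-42,0,-18,0,-17,0],[-63,0,-27,0,-25.5,0],[-84,0,-36,0,-34,0],[-105,0,-45,0,-42.5,0]]' 1; python3 - <<'E'
from h import *
go(430,216,200,-6.6)
E
```

```text
shift [-230.6   -2.3  -98.7] turn [ -0.3 -94.5   0.5] | at [482.7 -29.3 199. ] yaw -101.1 j1,6 [-0.2   1.57] t 38.6
t: 39.1
eef_pos: [458.3, 83.3, 198.4]
tcp_rot: [-1.565, -0.007, -1.016]
ft_force: [0.6, 0.4, -0.2]
opening: 0.916
shift [-127.7   -2.2   45.8] turn [ -0.1 -51.6   0.5] | at [458.3  83.3 198.4] yaw -58.2 j1,6 [0.04 1.06] t 39.1
```

```bash
python3 -m crank '[[-25,0,9,0,-8.5,0],[-51,0,18,0,-17,0],[-77,0,27,0,-25.5,0],[-103,0,36,0,-34,0],[-127,0,45,0,-42.5,0]]'; python3 -m crank '[[0,0,0,0,-8.5,0],[0,0,0,0,-9,0],[0,0,0,0,-9,0]]'; python3 - <<'E'
from h import *
c,p,d=shot('wrist','w27')
for b in blobs(p,(195,200,200),(255,255,255),(180,0,380,220)):
    if b[1]<900: print('label',b[0].round(1),b[1],b[3],ray(c,b[0],34)[0].round(1))
for b in blobs(p,(0,0,0),(62,62,62),(200,0,380,230),15): print('port',b[0].round(1),b[1],ray(c,b[0],43)[0].round(1))
go(429.2,296,80,-6.6)
E
```

```text
t: 39.6
eef_pos: [429.2, 216.1, 197.8]
tcp_rot: [-1.572, -0.009, -0.268]
ft_force: [-0.4, 0.1, -0.9]
opening: 0.999
t: 39.9
eef_pos: [429.1, 215.9, 197.8]
tcp_rot: [-1.573, -0.009, -0.115]
ft_force: [0.4, 0.2, 0.3]
opening: 1.0
label [346.9   7.5] 70 [196. 210. 218.] [511.8 381.1  34. ]
label [306.7  43.4] 56 [196. 210. 218.] [472.4 355.5  34. ]
label [334.5  52.7] 200 [196. 210. 218.] [498.1 344.5  34. ]
label [315.6  65.5] 47 [196. 210. 218.] [479.1 335.4  34. ]
label [335.1  76. ] 131 [196. 210. 218.] [497.3 323.8  34. ]
label [338.2  97. ] 144 [196. 210. 218.] [499.1 304.1  34. ]
label [322.6  91.2] 61 [196. 210. 218.] [484.2 311.2  34. ]
label [340.1 124.8] 98 [196. 210. 218.] [499.5 277.2  34. ]
label [360.  132.1] 208 [196. 210. 218.] [519.3 267.6  34. ]
label [269.3 136. ] 303 [212. 222. 226.] [426.7 274.4  34. ]
label [374.6 175. ] 40 [196. 210. 218.] [533.  221.2  34. ]
port [268.9 106.9] 77 [429.9 302.5  43. ]
port [201.3 219.6] 58 [343.4 196.2  43. ]
shift [-10.4 117.5  80. ] turn [ 0.1 -0.   0.5] | at [429.2 215.7 197.8] yaw -6.6 j1,6 [0.33 0.45] t 39.95
```

View pics/w27.png

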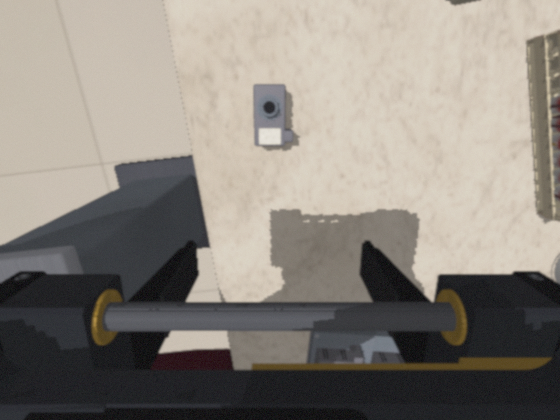

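```bash
python3 -m crank '[[-4,25,25,0,0,0.5],[-8,55,50,0,0,0.5],[-10,85,75,0,0,0.5],[-10,110,80,0,0,0.5],[-10,117,80,0,0,0.5]]' 0.8; python3 -m crank '[[0,0,0,0,0,0]]'; python3 - <<'E'
from h import *
go(429.6,296,15.5,-6.6)
shot('wrist','w28')
E
```

```text
t: 40.45
eef_pos: [428.8, 295.7, 78.3]
tcp_rot: [-1.575, 0.002, -0.118]
ft_force: [0.0, -0.0, 1.7]
opening: 0.801
t: 40.55
eef_pos: [428.8, 295.0, 77.9]
tcp_rot: [-1.576, 0.004, -0.12]
ft_force: [-0.2, 0.3, 0.8]
opening: 0.799
shift [ 0.9 62.4  1.4] turn [ 0.3 -0.3 -0.2] | at [428.8 295.   77.9] yaw -6.9 j1,6 [0.48 0.6 ] t 40.55
```

View pics/w28.png

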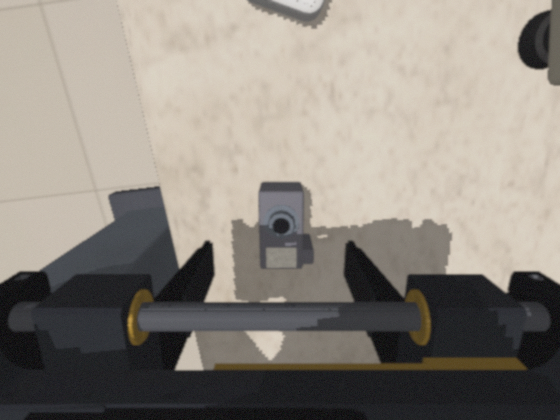

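```bash
python3 -m crank '[[0.9,18,1.4,0.3,-0.3,-0.2],[0.9,38,1.4,0.3,-0.3,-0.2],[0.9,55,1.4,0.3,-0.3,-0.2],[0.9,62,1.4,0.3,-0.3,-0.2],[0.9,62,1.4,0.3,-0.3,-0.2]]'; python3 -m crank '[[0,0,0,0,0,0],[0,0,0,0,0,0],[0,0,0,0,0,0],[0,0,0,0,0,0],[0,0,0,0,0,0]]' 0; python3 -m crank '[[0,0,0,0,0,0],[0,0,0,0,0,0],[0,0,0,0,0,0],[0,0,0,0,0,0]]' 0;python3 -m crank '[[0,-10,0,0,0,0],[0,-30,0,0,0,0],[0,-60,0,0,0,0],[0,-95,0,0,0,0],[0,-135,0,0,0,0]]'; python3 -m crank '[[0,0,0,0,0,0],[0,0,0,0,0,0]]'; python3 - <<'E'
from h import *
c,p,d=shot('wrist','w29')
for x in blobs(p,(0,0,0),(62,62,62),(262,250,296,300),15): print(x[0],held([x[0]],43-15.8))
cv2.imwrite('pics/w29z.png',cv2.convertScaleAbs(cv2.resize(p[180:330,190:370],None,fx=4,fy=4,interpolation=cv2.INTER_CUBIC),alpha=1.5))
E
```

```text
t: 41.1
eef_pos: [430.1, 295.6, 16.8]
tcp_rot: [-1.57, -0.0, -0.116]
ft_force: [0.5, 0.9, -0.3]
opening: 0.799
t: 41.6
eef_pos: [430.2, 295.7, 17.0]
tcp_rot: [-1.57, -0.001, -0.116]
ft_force: [0.4, -0.3, -0.2]
opening: 0.436
t: 42.0
eef_pos: [430.2, 295.7, 17.1]
tcp_rot: [-1.57, -0.001, -0.116]
ft_force: [-0.6, 0.5, 2.6]
opening: 0.334
t: 42.5
eef_pos: [429.5, 295.3, 153.5]
tcp_rot: [-1.571, 0.0, -0.116]
ft_force: [0.5, 1.1, -0.6]
opening: 0.334
t: 42.7
eef_pos: [429.5, 295.3, 154.4]
tcp_rot: [-1.57, -0.001, -0.116]
ft_force: [-0.2, -0.3, -1.0]
opening: 0.338
[278.47160494 269.10123457] [[ -1.0361173  -27.20070065   6.68218716]]
```

View pics/w29z.png

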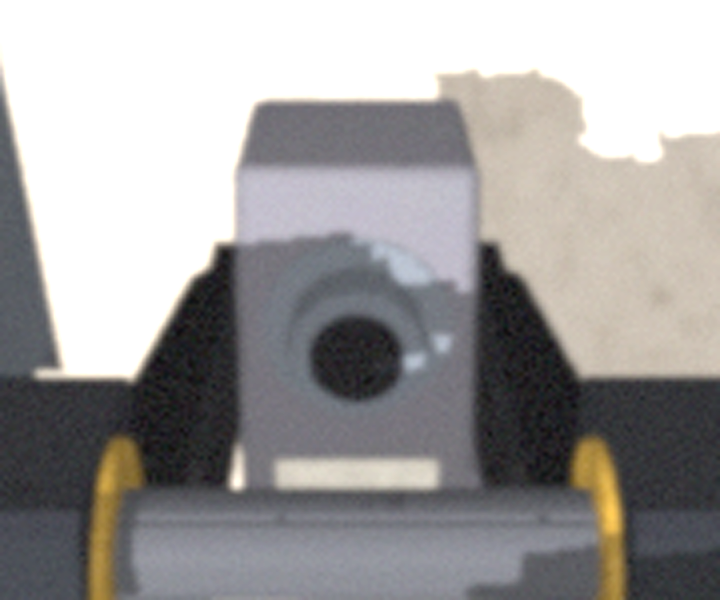

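```bash
python3 - <<'E'
from h import *
carrier(-38,-42,(0,-1.2),78.8,130)
E
python3 -m crank '[[4,0,-40,0,-8.5,0],[8,0,-80,0,-17,0],[12,0,-120,0,-25.5,0],[15,0,-160,0,-34,0],[18,0,-200,0,-42.5,0]]'; python3 - <<'E'
from h import *
carrier(-38,-42,(0,-1.2),78.8,130)
E
```

```text
shift [  83.8   23.3 -392. ] turn [ -0.  -85.5  -0. ] | at [429.1 295.1 153.3] yaw -6.7 j1,6 [0.48 0.59] t 42.75
tcp target [ 466.88871516 -103.98612996]
t: 43.25
eef_pos: [423.3, 98.0, 152.0]
tcp_rot: [-1.569, 0.003, 0.592]
ft_force: [0.3, -0.2, -1.3]
opening: 0.333
shift [ -76.5   21.9 -192. ] turn [ -0.2 -44.9  -0.1] | at [423.3  98.  152. ] yaw 33.9 j1,6 [ 0.08 -0.52] t 43.25
tcp target [ 466.88871516 -103.98612996]
```

```bash
python3 -m crank '[[-15,0,-38,0,-8.5,0],[-30,0,-76,0,-17,0],[-45,0,-114,0,-25.5,0],[-60,5,-152,0,-34,0],[-75,10,-190,0,-42.5,0]]'; python3 -m crank '[[0,0,0,0,-2,0],[0,0,0,0,-2,0],[0,0,0,0,-2,0]]'; python3 - <<'E'
from h import *
carrier(-38,-42,(0,-1.2),78.8,50)
E
```

```text
t: 43.75
eef_pos: [466.1, -100.4, 140.8]
tcp_rot: [-1.565, 0.001, 1.268]
ft_force: [0.2, 0.9, -1.3]
opening: 0.33
t: 44.05
eef_pos: [465.5, -99.9, 139.9]
tcp_rot: [-1.563, 0.001, 1.301]
ft_force: [0.1, -0.9, -2.0]
opening: 0.335
shift [-3.5 89.9 -3.2] turn [-0.5 -4.2 -0. ] | at [465.5 -99.9 139.9] yaw 74.6 j1,6 [-0.35 -1.65] t 44.05
tcp target [ 466.88871516 -103.98612996]
```

```bash
python3 -m crank '[[-3.5,20,-3,-0.5,-4.2,0],[-3.5,45,-3.2,-0.5,-4.2,0],[-3.5,70,-3.2,-0.5,-4.2,0],[-3.5,86,-3.2,-0.5,-4.2,0],[-3.5,89,-3.2,-0.5,-4.2,0]]';  python3 -m crank '[[0,0,0,0,0,0],[0,0,0,0,0,0]]'; python3 - <<'E'
from h import *
carrier(-38,-42,(0,-1.2),78.8,21)
c,p,d=shot('wrist','w30')
cv2.imwrite('pics/w30z.png',cv2.convertScaleAbs(cv2.resize(p[60:310,150:400],None,fx=2.6,fy=2.3,interpolation=cv2.INTER_CUBIC),alpha=1.6))
E
```

```text
t: 44.55
eef_pos: [466.0, -102.8, 49.4]
tcp_rot: [-1.568, 0.0, 1.375]
ft_force: [-0.8, 0.4, -0.4]
opening: 0.335
t: 44.75
eef_pos: [466.2, -102.3, 49.9]
tcp_rot: [-1.569, 0.0, 1.375]
ft_force: [-0.3, -0.3, -1.3]
opening: 0.335
shift [-1.5 28.9 -1.1] turn [-0.1  0.  -0. ] | at [ 466.2 -102.3   49.9] yaw 78.8 j1,6 [-0.35 -1.73] t 44.75
tcp target [ 466.88871516 -103.98612996]
```

View pics/w30z.png

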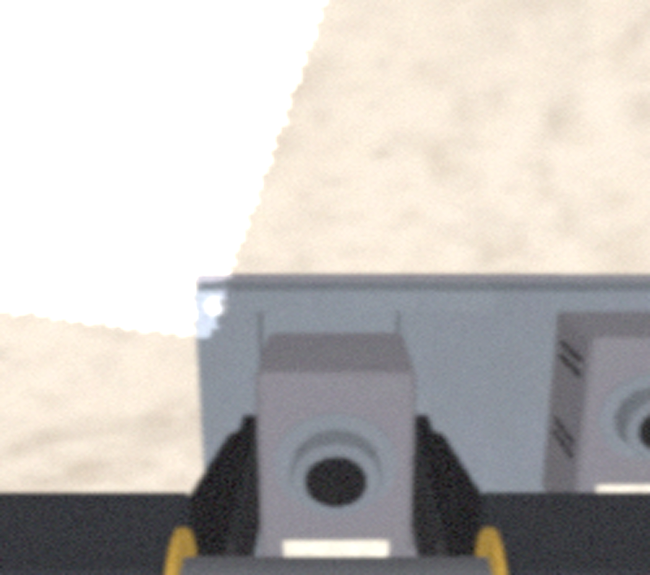

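```bash
python3 - <<'E'
from h import *
z=16-env.state()['eef_pos'][2]
print(held([(279,60+r/2.3-.3) for r in(287,290,313)],z).round(1), held([(278.6,60+481/2.3-.3)],25.9).round(1), held([(279,60+372/2.3-.3)],16.9).round(1))
E
```

```text
[[ 0.  34.2 37.3]
 [ 0.  34.1 36.4]
 [ 0.  34.1 29.6]] [[ -0.2 -25.9   7.2]] [[ -0.  -16.9  29.3]]
```

```bash
python3 -m crank '[[-1.5,2,-1.1,0,0,0],[-1.5,8,-1.1,0,0,0],[-1.5,14,-1.1,0,0,0],[-1.5,20,-1.1,0,0,0]]'; python3 - <<'E'
from h import *
carrier(-38,-42,(0,-1.2),78.8,21)
E
```

```text
t: 45.2
eef_pos: [467.0, -104.2, 29.6]
tcp_rot: [-1.569, 0.0, 1.375]
ft_force: [-0.1, 0.4, -1.4]
opening: 0.333
shift [0.2 8.6 0.1] turn [-0.1 -0.  -0. ] | at [ 467.  -104.2   29.6] yaw 78.8 j1,6 [-0.36 -1.73] t 45.2
tcp target [ 466.88871516 -103.98612996]
```

```bash
python3 -m crank '[[0,3,0,0,0,0],[0,6,0,0,0,0],[0,8,0,0,0,0],[0,8.4,0,0,0,0],[0,8.4,0,0,0,0]]';python3 -m crank '[[0,0,0,0,0,0],[0,0,0,0,0,0],[0,0,0,0,0,0],[0,0,0,0,0,0]]' 0.55; python3 -m crank '[[0,-15,0,0,0,0],[0,-40,0,0,0,0],[0,-80,0,0,0,0],[0,-120,0,0,0,0],[0,-170,0,0,0,0]]'; python3 - <<'E'
from h import *
go(600,-90,230,78.8)
E
```

```text
t: 45.7
eef_pos: [467.0, -104.2, 21.2]
tcp_rot: [-1.569, 0.0, 1.375]
ft_force: [0.1, -1.1, -1.1]
opening: 0.332
t: 46.1
eef_pos: [467.1, -104.3, 21.2]
tcp_rot: [-1.57, 0.0, 1.375]
ft_force: [-0.5, -0.3, 0.9]
opening: 0.541
t: 46.6
eef_pos: [466.5, -104.0, 192.2]
tcp_rot: [-1.568, -0.0, 1.375]
ft_force: [-0.1, -0.0, 0.1]
opening: 0.548
shift [  39.7  -38.2 -128.1] turn [-0.2 -0.   0. ] | at [ 466.5 -104.   192.2] yaw 78.8 j1,6 [-0.36 -1.73] t 46.6
```

Final look from above the carrier.

```bash
python3 -m crank '[[10,-10,-35,0,0,0],[20,-20,-70,0,0,0],[32,-30,-105,0,0,0],[40,-38,-128,0,0,0],[40,-38,-128,0,0,0]]' 1;python3 -m crank '[[0,0,0,0,0,0],[0,0,0,0,0,0]]'; python3 - <<'E'
from h import *
c,p,d=shot('wrist','w31')
cv2.imwrite('pics/w31z.png',cv2.convertScaleAbs(cv2.resize(p[20:240,60:380],None,fx=2.5,fy=2.5,interpolation=cv2.INTER_CUBIC),alpha=1.2))
# heights by depth
k=K(c);v,u=np.mgrid[0:420,0:560]
P=np.stack([(u-c['cx'])/k[0,0]*d,(v-c['cy'])/k[1,1]*d,d],-1)@c['pose'][:3,:3].T+c['pose'][:3,3]
a=np.radians(-11.2);M=np.array([[np.cos(a),-np.sin(a)],[np.sin(a),np.cos(a)]])
for q in((-38,-42),(-38,34),(38,-42),(38,34)):
    o=np.array([513.0,-70.4])+M@q
    for dx in(-24,6,24):
        w=np.r_[o+M@[dx,0],38];px=proj(c,w)[0].round().astype(int)
        z=P[px[1]-2:px[1]+3,px[0]-2:px[0]+3,2];print(q,dx,px,z.mean().round(1),end=' ; ')
    print()
w=np.r_[np.array([513.0,-70.4])+M@[0,-4],16];px=proj(c,w)[0].round().astype(int);print('plate',P[px[1],px[0],2], 'bench',P[100,40,2])
for s in(-66,-22,22,66):
    w=np.array([535.4+.9964*s,-308.3-.085*s,20]);px=proj(c,w)[0].round().astype(int)
    if 0<=px[0]<560: print('well',s,px,P[px[1]-1:px[1]+2,px[0]-1:px[0]+2,2].mean().round(1))
shot('top','top1'); 
t=cv2.imread('pics/top1.png');cv2.imwrite('pics/top1z.png',cv2.convertScaleAbs(cv2.resize(t[150:300,100:450],None,fx=2.25,fy=2.25,interpolation=cv2.INTER_CUBIC),alpha=1.5))
E
```

```text
t: 47.1
eef_pos: [602.3, -89.3, 230.1]
tcp_rot: [-1.569, -0.0, 1.376]
ft_force: [-1.0, 0.2, -0.4]
opening: 0.914
t: 47.3
eef_pos: [601.4, -89.3, 229.7]
tcp_rot: [-1.568, -0.0, 1.376]
ft_force: [-0.4, -0.5, -0.2]
opening: 0.997
(-38, -42) -24 [239  42] 39.3 ; (-38, -42) 6 [240  73] 39.8 ; (-38, -42) 24 [241  91] 39.7 ; 
(-38, 34) -24 [313  42] 39.2 ; (-38, 34) 6 [313  73] 39.0 ; (-38, 34) 24 [312  91] 54.4 ; 
(38, -42) -24 [242 119] 39.5 ; (38, -42) 6 [243 146] 39.3 ; (38, -42) 24 [243 162] 39.5 ; 
(38, 34) -24 [311 119] 39.2 ; (38, 34) 6 [310 146] 39.5 ; (38, 34) 24 [310 162] 39.5 ; 
plate 17.207512652787045 bench 0.4288827642469073
well -66 [ 73 108] 3.8
well -22 [ 84 147] 24.9
well 22 [ 94 183] 24.9
well 66 [103 217] 4.4
```

View pics/w31z.png

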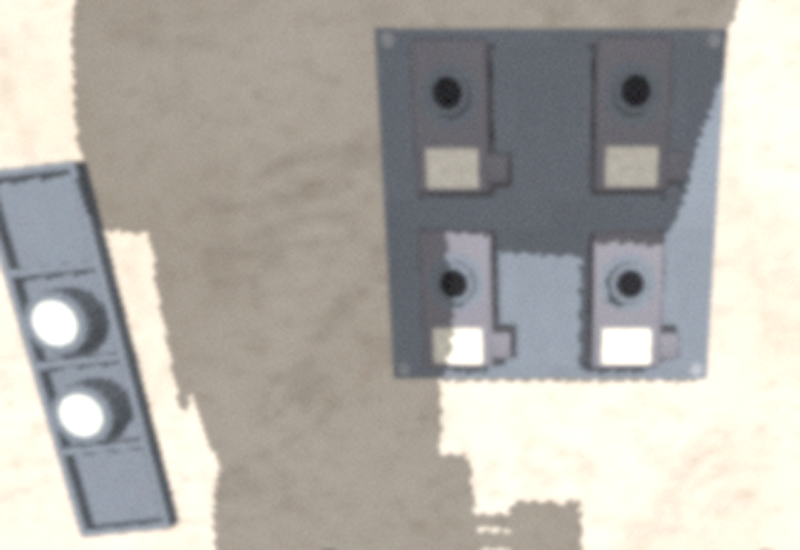

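View pics/top1z.png

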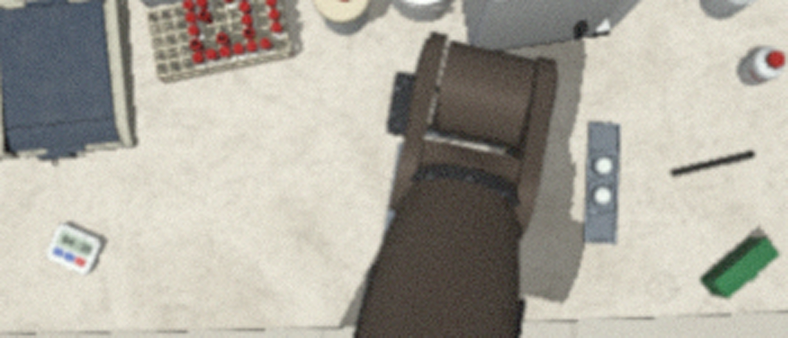

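```bash
python3 - <<'E'
from h import *
c,p,d=shot('wrist','w32')
print(d[87:96:2,304:322:3].round(0)); print(d[70,313])
E
```

```text
[[  0. 339. 339. 339. 341. 339.]
 [340. 340. 340. 339. 337. 340.]
 [340. 340. 340. 340. 340. 340.]
 [341. 342. 342. 340. 341. 340.]
 [343. 341. 342. 343. 342. 342.]]
334.81552
```

View pics/w32.png

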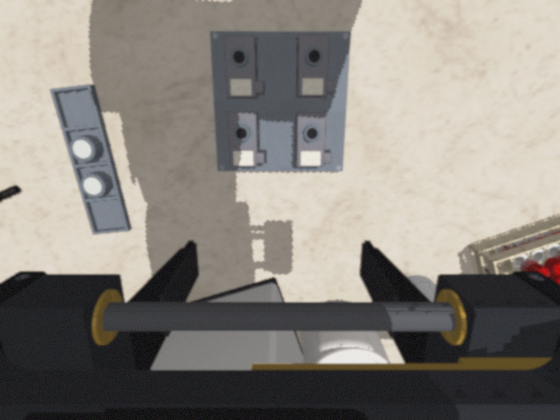

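The odd height was depth drop-out (zero readings). The surface there is smooth, so everything is in place.

```bash
python3 - <<'E'
from h import *
print(job.job_done(), env.state()['t'])
E
```

```text
the job is handed in; nothing more can be done
the job is handed in; nothing more can be done
```

The job is handed in: both dust caps are in the rack and all four cassettes are seated in the carrier. It took about 48 s of the 210 s allowed.

**Caps:** Only two cassettes were wearing caps. I stood each cap open side down in its own well, using the two middle wells. The last depth check put both cap tops at about 25 mm with a bias of about 1 mm, against an expected 23 mm, so they are standing on the well floors.

**Cassettes:** I turned each one so its ear lies in the notch and set it in its own pocket. None met any noticeable force going in. The last check put all four tops at about 39.3 mm with the same bias (carrier plate read 17.2 mm against 16 mm). That matches the 38 mm expected when fully home.

**Checks that disagreed:**
- One depth spot on the pocket 2 cassette averaged 54 mm. A second look showed a missing reading nearby and a smooth surface, so I took it as a depth drop-out.
- The wrist camera read about 0.9 mm off in x compared with the arm. I allowed for this on the last two placings, and all four pockets have 2 mm of clearance.

**Bystanders:** I never went near the slide box, the timer or the swab jar. The slide box and the timer looked unchanged in the final top view; the jar was only partly in that crop. I saw no cassette get knocked aside.

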